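# Swing and relock the drying rail, then hang the ear defenders

## Robot

A 6-joint arm with a two-finger parallel gripper is mounted at the origin on the work surface. World frame = base frame: x ahead of the robot, y to its left, z up, the work surface at z = 0. Lengths are in m, angles in rad, forces in N, time in s.
With the tool pointing down it reaches from about 0.3 to 0.775 m from the base axis. Payload 14.6 kg.
Tool frame: the origin (TCP) lies between the finger pads; the fingertips stand 8 mm ahead of it and the grasp point (between the pads) lies 11 mm behind it; z points along the fingers, y is the direction in which the jaws open and shut (so a half turn about z gives the same grasp; the last joint's range is limited). The gripper opens to 94 mm and grips with 3 to 60 N. Pads are 16 mm wide; open, the fingers measure 119 mm over their backs; the gripper's body (75 mm by 177 mm) begins 78 mm behind the grasp point.
Start: joints at [-1.399, 0.3, 1.521, -0, 1.321, -0.067], TCP at [0.13, -0.534, 0.213] pointing down, gripper open.
Joint ranges: [-3.03, 3.03], [-0.79, 2.21], [0.23, 2.52], [-1.04, 4.18], [0, 3.07], [-2.55, 2.55]. Speed limits (rad/s): [2.22, 2.22, 2.57, 3.14, 3.14, 3.14].

## Interface

Orientations are given as [roll, pitch, yaw] about the fixed x, y, z axes, in that order (R = Rz(yaw) Ry(pitch) Rx(roll)).
In Python, from station import ctrl, viewer, workorder gives the robot as it stands.
- The arm moves only by the tool play_rows, never from a script. Its argument "commands" is a list of rows, each an object of numbers: "dx", "dy", "dz": the shift along the tool's x, y, z in m; "ax", "ay", "az": the turn, a rotation vector about the tool's x, y, z in degrees. In form: [{"dx": .., "dy": .., "dz": .., "ax": .., "ay": .., "az": ..}, ...]. A call has exactly 5 rows; each row shifts and turns the pose as measured when the row begins, along the tool's axes as they then stand; what a row does not reach is not made up. A row lasts 1/12 s, in which the tool goes at most 41.7 mm and 7.16 degrees, less where a joint would pass 70% of its speed; a pose out of reach is approached as far as the arm can. A call with a gripper value outside its range is refused whole. "claw" is the opening, from 0 (shut) to 1 (fully open), set as the call begins (left out, the last holds). The fingers move at their own pace and stop on an object; "squeeze" is the grip in N (left out, the last holds). Time passes only in rows, so rows that do not move let the fingers close, or fill a call up. It gives the time, the measured TCP pose, the force and the opening at its end, in the units of the state.
- ctrl.get_obs(): the state, without advancing time (a new reading comes with each control period).
- viewer.camera(name): name is "scene" or "top" or "wrist"; returns the picture (480x640x3 uint8, red, green, blue); there is no depth.
- viewer.camera_model(name): a dict with "K" (3x3 intrinsics, pixels), "pose" (4x4, takes a point from camera to world coordinates); the wrist camera has in their place "T_tool_cam" (4x4, takes a point from camera to tool coordinates, whose origin is the TCP and whose axes are the flange's). Camera axes: x right, y down, z forward; pixel columns grow to the right and rows downward; lengths in m; the calibration is good to about 2 mm. A picture is of the moment at which its call begins: read the wrist's pose just before it. camera_model takes no time and is no camera call.
- workorder.hand_in(): hands the job in, once; it reports no verdict.
The state is a dict: "time_s": time; "qpos": joint angles; "joint_vel": joint speeds; "tau": joint torques, N m; "ee_pos": TCP position; "eef_rot": TCP orientation; "force": force on the tool from outside, world axes, zero at the start; "moment": the same for the moment, N m; "grip_width": finger opening in m.
Only numpy, scipy, OpenCV 4.12 (cv2) and the standard library are available. Lean on these libraries where they do the work, as an engineer would, in place of code of your own. Each camera call takes 0.05 s, during which the arm holds its last target. There are 200 camera calls.

## Task

The wiped ear defenders should dry over the white drip tray. Pull the stand's red handle out and twist it so that it stays out by itself when you let go, swing the rail round until it is over the white tray, and twist the handle back so that its pin drops fully home and locks the rail there. Then hang the ear defenders over the rail by their headband, a cup on each side and clear of everything below, and leave the tray, the racks and the bottle where they stand.

Things in the scene. Friction and masses are not known exactly. Their poses are not given: they have to be found in the camera images.
- stand: Grey round base, 150 mm across and 28 mm high, fixed to the bench; origin at the centre of its underside, on the vertical swivel axis. Its x axis points roughly towards the robot; the plunger stands on its -x side, the far side. A round upright post (26 mm across) rises on the swivel axis to 165 mm and carries the rail
- swivel (a joint): Turn of rail, post and index plate about the vertical, rad: 0 when the rail points along the stand's +x, positive anticlockwise from above, range -1.45 to 1.45. The pin can lock it at three notches: 0, +1.3 and -1.3 (play about 0.04 either way). Stiff (0.12 N m): it stays where it is left. It starts locked at 0; the tray lies by the +1.3 or the -1.3 notch
- rail (a point): Point on the centre line of the horizontal steel rail (round bar, 16 mm thick, centre line 157 mm above the bench), 150 mm out from the swivel axis; its x axis points outward along the rail, z is up. The bar is free to be gripped or draped from 60 to 205 mm out; red end cap (20 mm across) from 212 to 220 mm
- plunger (a joint): How far the plunger is pulled out, m: 0 = pin home in a notch, 0.022 = stop. A spring pulls it in (6 N at 0, 11.5 N at the stop). Pulled beyond 0.017 and twisted, its cross pin rests on two cams and it stays out at 0.016. With the pin over plate instead of a notch it stops about 0.009 out, and drops home when the rail is moved over the notch
- handle (a joint): Twist of the red handle about the plunger axis, rad: 0 at the start (locked), grows anticlockwise as seen looking at the handle from outside, stop at 1.22. Beyond about 0.8 (best 1.1 to 1.22) the cams hold the plunger out; below about 0.45 it is free to go in. It stays at the twist it is left at; pushed in, it can turn only about 0.5
- handle_grip (a point): Centre of the red wing handle: 64 mm long (x), 16 thick (y), 34 high (z), about 115 mm above the bench. z is the plunger axis, pointing outward, leaning 30 deg from vertical, up and to the stand's -x. It moves and turns with the handle; its long side lies 35 deg to one side of the plane of lean at twist 0, 35 deg to the other at 1.22. A collar with cams (34 mm across) lies 5 mm below it
- ear_defenders: Yellow ear defenders standing upright on their two cups, 150 mm tall, 146 mm wide (its y), 65 mm deep (its x), 0.2 kg; origin at the centre between the cups, at the underside. Cups 72 mm tall, 84 mm free between them (42 mm each side of the middle). Two thin wires rise from the cups to the blue headband pad
- crown (a point): Centre of the blue headband pad on top of the ear defenders: a block 26 mm (x) by 60 mm (y) by 26 mm high; its underside, which shall lie on the rail, is 13 mm below this point, its top 13 mm above
- drip_tray: White round drip tray, 140 mm across, 18 mm high; origin at the centre of its underside, about 158 mm from the swivel axis, under one outer notch position of the rail. It lies loose on the bench
- green_rack: Green rack full of purple-capped tubes, 124 x 96 mm, 100 mm high, loose; bystander. Origin under its centre
- blue_rack: Blue rack full of purple-capped tubes, 124 x 68 mm, 100 mm high, loose; bystander. Origin under its centre
- media_bottle: Squat closed bottle with orange cap, 70 mm across, 115 mm high, loose; bystander. Origin under its centre

How it is judged:
By the outcome, as a careful person would: the job done as asked, in the order asked, and still so for the second after the job is handed in, with the robot touching nothing.
It also fails if it takes over 72 s, if anything falls off the work surface, if the arm or the gripper's body presses on something with over 40 N, if the wrist force passes 120 N, or if a joint passes its speed limit or range.

## Working session

There is one attempt and no reset: what is moved stays moved. The work goes in short steps, Python scripts to look and compute and a tool call to move; the robot and the scene stay as the last step left them, time stands still between calls to the robot, and variables do not carry over. Pictures are saved under pics/ and viewed, about 8 in all and at most 12, crops included, and the job is handed in when it is done.

Besides the shell and the picture viewer there is one more tool, called after "Emit:" as name(argument=value, ...), one argument or row to a line, values as JSON. play_rows: Moves the arm, as the interface text tells. Its arguments: {"type":"object","properties":{"commands":{"type":"array","items":{"type":"object","properties":{"dx":{"type":"number"},"dy":{"type":"number"},"dz":{"type":"number"},"ax":{"type":"number"},"ay":{"type":"number"},"az":{"type":"number"}}}},"claw":{"type":"number"},"squeeze":{"type":"number"}},"required":["commands"]}

```bash
mkdir -p pics; ls; python3 - <<'E'
from station import ctrl, viewer, workorder
import cv2,numpy as np
print(ctrl.get_obs())
for n in ["scene","top"]:
    im=viewer.camera(n); cv2.imwrite(f"pics/{n}0.png",im[:,:,::-1]); m=viewer.camera_model(n); print(n,np.round(m["K"],1).tolist(),np.round(m["pose"],4).tolist())
print(viewer.camera_model("wrist"))
E
```

```text
pics
{'time_s': 0.0, 'qpos': array([-1.39855473e+00,  3.00467208e-01,  1.52155945e+00, -4.99830245e-06,
        1.32068104e+00, -6.65577539e-02]), 'joint_vel': array([-0.0006438 , -0.00127348, -0.00027372,  0.00048139, -0.00073002,
       -0.00040062]), 'tau': array([ 1.16898968e-04, -5.31804264e+01, -3.52738667e+01,  7.08943186e-02,
        2.44784314e-02, -5.78338904e-05]), 'ee_pos': array([ 0.13007217, -0.53415092,  0.21289761]), 'eef_rot': array([-3.14047976e+00, -6.93291999e-05,  2.38800550e-01]), 'force': array([ 0.31434906, -0.88420136, -0.24059366]), 'moment': array([-0.05675822,  0.00203269, -0.05445879]), 'grip_width': 0.09376676761993351}
scene [[473.6, 0.0, 316.5], [0.0, 473.6, 238.4], [0.0, 0.0, 1.0]] [[-0.6781, 0.6013, -0.4227, 0.9939], [0.735, 0.5557, -0.3885, 0.3582], [0.0013, -0.5742, -0.8187, 0.8512], [0.0, 0.0, 0.0, 1.0]]
top [[523.0, 0.0, 317.3], [0.0, 523.0, 239.7], [0.0, 0.0, 1.0]] [[-0.016, -0.9971, 0.0738, 0.5175], [-0.9997, 0.0173, 0.0174, -0.0026], [-0.0186, -0.0734, -0.9971, 1.1721], [0.0, 0.0, 0.0, 1.0]]
{'K': array([[356.87742619,   0.        , 320.30649366],
       [  0.        , 356.87742619, 242.8916669 ],
       [  0.        ,   0.        ,   1.        ]]), 'T_tool_cam': array([[ 3.67203812e-04, -9.73466501e-01, -2.28829274e-01,
         6.64923056e-02],
       [ 9.99999932e-01,  3.64377001e-04,  5.46039540e-05,
        -7.24896251e-04],
       [ 3.02250045e-05, -2.28829278e-01,  9.73466569e-01,
        -1.70641930e-01],
       [ 0.00000000e+00,  0.00000000e+00,  0.00000000e+00,
         1.00000000e+00]])}
```

View pics/top0.png

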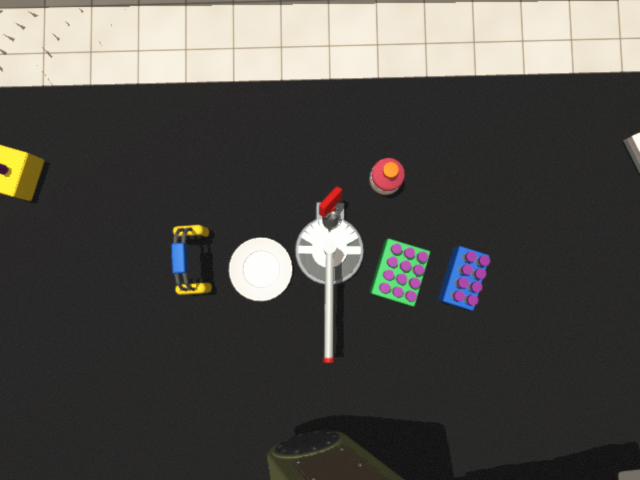

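View pics/scene0.png

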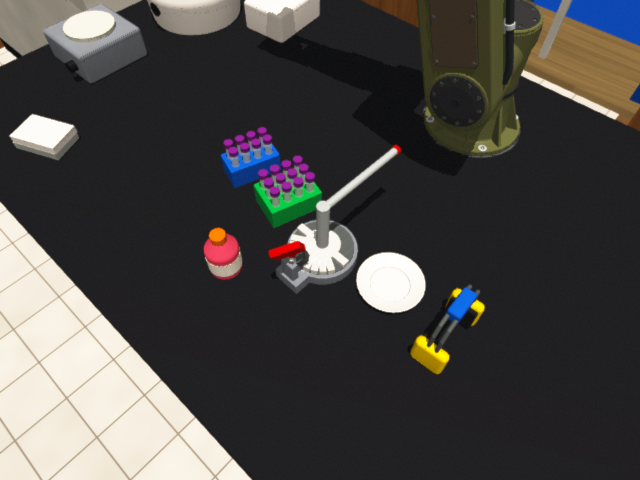

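Top view shows base at (329,250), rail cap (328,360), handle (331,201), tray (261,269), defenders' pad (179,258). The tray is on the +y side, so the notch is -1.3.

```bash
cat > h.py <<'E'
import cv2,numpy as np
from scipy.spatial.transform import Rotation as R
from station import ctrl, viewer
def model(n,o=None):
    m=viewer.camera_model(n)
    if n!="wrist": return m["K"],m["pose"]
    T=np.eye(4);T[:3,:3]=R.from_euler("xyz",o["eef_rot"]).as_matrix();T[:3,3]=o["ee_pos"]
    return m["K"],T@m["T_tool_cam"]
def ray(px,M):
    K,P=M; d=P[:3,:3]@np.linalg.solve(K,[px[0],px[1],1.]); return P[:3,3],d/np.linalg.norm(d)
def onz(px,M,z):
    p,d=ray(px,M); return p+d*(z-p[2])/d[2]
def tri(rs):
    A=sum(np.eye(3)-np.outer(d,d) for p,d in rs); b=sum((np.eye(3)-np.outer(d,d))@p for p,d in rs)
    x=np.linalg.solve(A,b); return x,[np.linalg.norm(np.cross(x-p,d)) for p,d in rs]
def blobs(im,lo,hi,roi=(0,0,640,480),amin=8):
    h=cv2.cvtColor(im,cv2.COLOR_RGB2HSV); m=cv2.inRange(h,np.array(lo),np.array(hi))
    if lo[0]==0 and hi[0]<=6: m|=cv2.inRange(h,np.array((175,lo[1],lo[2])),np.array((180,hi[1],hi[2])))
    k=np.zeros_like(m);x0,y0,x1,y1=roi;k[y0:y1,x0:x1]=m[y0:y1,x0:x1]
    c,_=cv2.findContours(k,cv2.RETR_EXTERNAL,cv2.CHAIN_APPROX_NONE)
    out=[]
    for q in sorted(c,key=cv2.contourArea,reverse=True):
        if cv2.contourArea(q)>=amin:
            M=cv2.moments(q); out.append((np.array([M["m10"]/M["m00"],M["m01"]/M["m00"]]),cv2.contourArea(q),cv2.minAreaRect(q),q))
    return out
RED=((0,150,80),(6,255,255)); BLUE=((100,150,60),(125,255,255)); YEL=((20,150,80),(35,255,255)); WHITE=((0,0,150),(180,60,255))
E
python3 - <<'E'
from h import *
np.set_printoptions(precision=4,suppress=True)
t=cv2.imread("pics/top0.png")[:,:,::-1].copy(); s=cv2.imread("pics/scene0.png")[:,:,::-1].copy()
Mt,Ms=model("top"),model("scene")
def show(im,name,c,roi,M,z):
    for b in blobs(im,*c,roi)[:3]: print(name,b[0],b[1],b[2],"w",onz(b[0],M,z))
show(t,"cap t",RED,(300,340,350,380),Mt,.157); show(s,"cap s",RED,(380,130,420,170),Ms,.157)
show(t,"hand t",RED,(310,180,355,222),Mt,.115); show(s,"hand s",RED,(260,230,310,265),Ms,.115)
show(t,"pad t",BLUE,(160,230,200,290),Mt,.150); show(s,"pad s",BLUE,(440,275,490,330),Ms,.145)
show(t,"cups t",YEL,(150,200,230,320),Mt,.06)
show(t,"tray t",WHITE,(225,230,294,305),Mt,.018)
h1=blobs(t,*RED,(310,180,355,222))[0];h2=blobs(s,*RED,(260,230,310,265))[0]
print("tri handle",tri([ray(h1[0],Mt),ray(h2[0],Ms)]))
a=blobs(t,*RED,(300,340,350,380))[0];b=blobs(s,*RED,(380,130,420,170))[0];print("tri cap",tri([ray(a[0],Mt),ray(b[0],Ms)]))
# base circle
g=cv2.cvtColor(t,cv2.COLOR_RGB2GRAY); 
c=cv2.HoughCircles(g[200:300,280:380],cv2.HOUGH_GRADIENT,1,50,param1=80,param2=12,minRadius=29,maxRadius=38); print(c)
if c is not None: print(onz(c[0,0,:2]+[280,200],Mt,.028))
cv2.imwrite("pics/crop0.png",np.hstack([cv2.resize(t[170:370,270:370],(300,600),interpolation=2)[:,:,::-1],cv2.resize(s[190:300,250:340],(490,600),interpolation=2)[:,:,::-1]]))
E
```

```text
cap t [328.1221 360.0939] 35.5 ((328.0, 359.5), (5.0, 10.0), 90.0) w [ 0.3612 -0.0018  0.157 ]
cap s [396.9212 147.8121] 27.5 ((396.4176330566406, 148.57057189941406), (9.870336532592773, 6.182518005371094), 49.398704528808594) w [ 0.3543 -0.0044  0.157 ]
hand t [330.2281 201.0194] 351.5 ((331.0000305175781, 201.50001525878906), (14.849241256713867, 33.23401641845703), 45.0) w [ 0.6742 -0.0117  0.115 ]
hand s [286.2987 250.4499] 399.0 ((286.38238525390625, 251.02943420410156), (14.794672966003418, 36.62287902832031), 75.96376037597656) w [ 0.6722 -0.014   0.115 ]
pad t [178.8347 257.6266] 428.5 ((178.88674926757812, 257.84808349609375), (30.379005432128906, 15.662531852722168), 86.98721313476562) w [0.5625 0.2879 0.15  ]
pad s [461.088  304.2413] 530.5 ((460.56005859375, 304.9200134277344), (17.600000381469727, 37.20000076293945), 36.869895935058594) w [0.5644 0.2898 0.145 ]
cups t [195.1529 288.6412] 242.0 ((192.98223876953125, 288.2512512207031), (10.758304595947266, 36.264747619628906), 85.91438293457031) w [0.4998 0.2784 0.06  ]
cups t [193.736  229.6336] 216.5 ((190.0, 229.5), (11.0, 36.0), 90.0) w [0.626  0.2816 0.06  ]
cups t [179.942  233.2754] 11.5 ((179.90000915527344, 233.3000030517578), (3.1622774600982666, 5.692099571228027), 18.434947967529297) w [0.6186 0.3113 0.06  ]
tray t [260.1209 268.8835] 3066.5 ((260.0, 269.0), (62.0, 62.0), 90.0) w [0.5404 0.1449 0.018 ]
tri handle (array([ 0.6737, -0.0118,  0.119 ]), [np.float64(0.00023833785578632048), np.float64(0.00023833785578629277)])
tri cap (array([ 0.3619, -0.0011,  0.1646]), [np.float64(0.0008910174499001427), np.float64(0.0008910174499002463)])
[[[49.5 49.5 34.1]]]
[ 0.5801 -0.0089  0.028 ]
```

View pics/crop0.png

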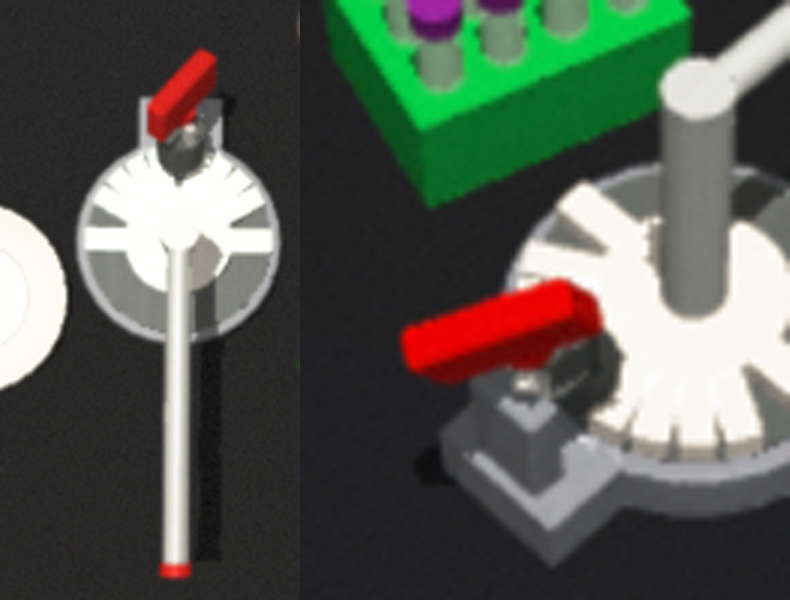

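Crop shows the handle's long side running towards +x,-y, so the lean-frame angle is -35° as described. Stand is at (0.580,-0.009), yaw π-0.034, tray is 159 mm out at angle 1.823 (notch -1.3 gives 1.807 ✓), handle at about (0.674,-0.012,0.115).

```bash
cat >> h.py <<'E'
S=np.array([.580,-.009,0.]); YAW=np.pi-.034
sx=np.array([np.cos(YAW),np.sin(YAW),0]); 
HZ=-sx*.5+np.array([0,0,np.sqrt(.75)]); E1=-sx*np.sqrt(.75)-np.array([0,0,.5]); E2=np.cross(HZ,E1)
HC=np.array([.674,-.012,.115])
def hrot(phi,flip=True):   # tool rotation gripping handle at lean-frame angle phi deg
    p=np.radians(phi); l=np.cos(p)*E1+np.sin(p)*E2
    x=-l if flip else l; z=-HZ; return R.from_matrix(np.array([x,np.cross(z,x),z]).T)
def down(yaw): return R.from_euler("xyz",[np.pi,0,yaw])
def go(pos,rot,o=None,show=True):
    o=o or ctrl.get_obs(); r0=R.from_euler("xyz",o["eef_rot"])
    d=r0.inv().apply(np.array(pos)-o["ee_pos"]); w=np.degrees((r0.inv()*rot).as_rotvec())
    print("t",round(o["time_s"],2),"pos",np.round(o["ee_pos"],4),"tool shift mm",np.round(d*1000,1),"turn deg",np.round(w,2),"after-turn shift",np.round(rot.inv().apply(np.array(pos)-o["ee_pos"])*1000,1),"| F",np.round(o["force"],1),"grip",round(o["grip_width"]*1000,1),"q",np.round(o["qpos"],2))
E
python3 - <<'E'
from h import *
go(HC+HZ*.11,hrot(-35))
go(HC+HZ*.11,hrot(-35,False))
E
```

```text
t 0.1 pos [ 0.1301 -0.5342  0.2129] tool shift mm [ 705.  -363.8    3.1] turn deg [  36.73   -6.34 -125.79] after-turn shift [-103.2  731.9 -288.1] | F [ 0.2  0.3 -0.4] grip 94.1 q [-1.4   0.3   1.52 -0.    1.32 -0.07]
t 0.1 pos [ 0.1301 -0.5342  0.2129] tool shift mm [ 705.  -363.8    3.1] turn deg [ -5.27 -30.52  49.46] after-turn shift [ 103.2 -731.9 -288.1] | F [ 0.2  0.3 -0.4] grip 94.1 q [-1.4   0.3   1.52 -0.    1.32 -0.07]
```

Emit:
play_rows(
  commands=[
    {"dx":0.035,"dy":-0.018},
    {"dx":0.035,"dy":-0.018},
    {"dx":0.035,"dy":-0.018},
    {"dx":0.035,"dy":-0.018},
    {"dx":0.035,"dy":-0.018},
  ],
  claw=0.6,
)

```text
validation failed for argument at $.co...
```

Emit:
play_rows(
  commands=[
    {"dx":0.035,"dy":-0.018},
    {"dx":0.035,"dy":-0.018},
    {"dx":0.035,"dy":-0.018},
    {"dx":0.035,"dy":-0.018},
    {"dx":0.035,"dy":-0.018},
  ],
)

```text
validation failed for argument at $.co...
```

Emit:
play_rows(
  commands=[
    {"dx":0.035,"dy":-0.018},
    {"dx":0.035,"dy":-0.018},
    {"dx":0.035,"dy":-0.018},
    {"dx":0.035,"dy":-0.018},
    {"dx":0.035,"dy":-0.018},
  ],
)

```text
validation failed for argument at $.co...
```

```bash
python3 - <<'E'
from h import *
go(HC+HZ*.11,hrot(-35,False))
E
```

```text
t 0.1 pos [ 0.1301 -0.5342  0.2129] tool shift mm [ 705.  -363.8    3.1] turn deg [ -5.27 -30.52  49.46] after-turn shift [ 103.2 -731.9 -288.1] | F [ 0.2  0.3 -0.4] grip 94.1 q [-1.4   0.3   1.52 -0.    1.32 -0.07]
```

All six keys seem to be required.

Emit:
play_rows(
  commands=[
    {"dx":0.035,"dy":-0.018,"dz":0,"ax":0,"ay":0,"az":0},
    {"dx":0.035,"dy":-0.018,"dz":0,"ax":0,"ay":0,"az":0},
    {"dx":0.035,"dy":-0.018,"dz":0,"ax":0,"ay":0,"az":0},
    {"dx":0.035,"dy":-0.018,"dz":0,"ax":0,"ay":0,"az":0},
    {"dx":0.035,"dy":-0.018,"dz":0,"ax":0,"ay":0,"az":0},
  ],
  claw=0.6,
)

```text
time_s: 0.52
ee_pos: [0.2786, -0.4036, 0.2105]
eef_rot: [-3.137, 0.001, 0.229]
force: [2.0, -0.8, -0.2]
grip_width: 0.0642
```

Emit:
play_rows(
  commands=[
    {"dx":0.035,"dy":-0.018,"dz":0,"ax":0,"ay":0,"az":0},
    {"dx":0.035,"dy":-0.018,"dz":0,"ax":0,"ay":0,"az":0},
    {"dx":0.035,"dy":-0.018,"dz":0,"ax":0,"ay":0,"az":0},
    {"dx":0.035,"dy":-0.018,"dz":0,"ax":0,"ay":0,"az":0},
    {"dx":0.035,"dy":-0.018,"dz":0,"ax":0,"ay":0,"az":0},
  ],
)

```text
time_s: 0.93
ee_pos: [0.4341, -0.268, 0.2102]
eef_rot: [-3.136, 0.002, 0.228]
force: [-0.3, -0.6, 0.6]
grip_width: 0.0563
```

Emit:
play_rows(
  commands=[
    {"dx":0.035,"dy":-0.018,"dz":0,"ax":0,"ay":0,"az":0},
    {"dx":0.035,"dy":-0.018,"dz":0,"ax":0,"ay":0,"az":0},
    {"dx":0.035,"dy":-0.018,"dz":0,"ax":0,"ay":0,"az":0},
    {"dx":0.035,"dy":-0.018,"dz":0,"ax":0,"ay":0,"az":0},
    {"dx":0.035,"dy":-0.018,"dz":0,"ax":0,"ay":0,"az":0},
  ],
)

```text
time_s: 1.35
ee_pos: [0.5901, -0.1317, 0.2093]
eef_rot: [-3.135, 0.004, 0.228]
force: [1.1, 0.3, 1.0]
grip_width: 0.0565
```

```bash
python3 - <<'E'
from h import *
go(HC+HZ*.11,hrot(-35,False))
E
```

```text
t 1.35 pos [ 0.5901 -0.1317  0.2093] tool shift mm [161.9 -83.5  -1. ] turn deg [ -5.63 -30.14  48.94] after-turn shift [  24.9 -167.   -68.2] | F [1.1 0.3 1. ] grip 56.5 q [-0.28  0.43  1.36  0.    1.36  1.06]
```

Emit:
play_rows(
  commands=[
    {"dx":0.033,"dy":-0.017,"dz":-0.003,"ax":0,"ay":0,"az":0},
    {"dx":0.033,"dy":-0.017,"dz":-0.003,"ax":0,"ay":0,"az":0},
    {"dx":0.033,"dy":-0.017,"dz":-0.003,"ax":0,"ay":0,"az":0},
    {"dx":0.033,"dy":-0.017,"dz":-0.003,"ax":0,"ay":0,"az":0},
    {"dx":0.033,"dy":-0.017,"dz":0,"ax":0,"ay":0,"az":0},
  ],
)

```text
time_s: 1.77
ee_pos: [0.7368, -0.0029, 0.2191]
eef_rot: [-3.134, 0.007, 0.229]
force: [-0.2, -0.1, 1.0]
grip_width: 0.0562
```

Emit:
play_rows(
  commands=[
    {"dx":0,"dy":0,"dz":0,"ax":-0.6,"ay":-3.3,"az":5.3},
    {"dx":0,"dy":0,"dz":0,"ax":-0.6,"ay":-3.3,"az":5.3},
    {"dx":0,"dy":0,"dz":0,"ax":-0.6,"ay":-3.3,"az":5.3},
    {"dx":0,"dy":0,"dz":0,"ax":-0.6,"ay":-3.3,"az":5.3},
    {"dx":0,"dy":0,"dz":0,"ax":-0.6,"ay":-3.3,"az":5.3},
  ],
)

```text
time_s: 2.18
ee_pos: [0.7384, 0.0057, 0.2159]
eef_rot: [3.017, 0.286, -0.262]
force: [-0.1, 0.2, -0.8]
grip_width: 0.0562
```

Emit:
play_rows(
  commands=[
    {"dx":0,"dy":0,"dz":0,"ax":-0.6,"ay":-3.3,"az":5.3},
    {"dx":0,"dy":0,"dz":0,"ax":-0.6,"ay":-3.3,"az":5.3},
    {"dx":0,"dy":0,"dz":0,"ax":-0.6,"ay":-3.3,"az":5.3},
    {"dx":0,"dy":0,"dz":0,"ax":-0.6,"ay":-3.3,"az":5.3},
    {"dx":0,"dy":0,"dz":0,"ax":0,"ay":0,"az":0},
  ],
)

```text
time_s: 2.6
ee_pos: [0.7006, 0.0064, 0.1921]
eef_rot: [2.789, 0.449, -0.735]
force: [-0.1, -1.3, -0.9]
grip_width: 0.0564
```

```bash
python3 - <<'E'
from h import *
go(HC+HZ*.11,hrot(-35,False))
o=ctrl.get_obs(); im=viewer.camera("wrist"); cv2.imwrite("pics/w1.png",im[:,:,::-1])
M=model("wrist",o)
for b in blobs(im,*RED)[:3]: print(b[0],b[1],b[2])
K,P=M
def proj(p): q=P[:3,:3].T@(p-P[:3,3]); return K[:2,:2]@(q[:2]/q[2])+K[:2,2]
l=np.cos(np.radians(-35))*E1+np.sin(np.radians(-35))*E2
print("pred centre",proj(HC),"top",proj(HC+.017*HZ),proj(HC+.017*HZ+.032*l),proj(HC+.017*HZ-.032*l))
E
```

```text
t 2.6 pos [0.7006 0.0064 0.1921] tool shift mm [ 23.3   7.1 -30.9] turn deg [ 1.33  1.81 -0.55] after-turn shift [ 24.2   6.6 -30.3] | F [-0.1 -1.3 -0.9] grip 56.4 q [-0.04  1.18  0.24 -0.01  2.29  2.18]
[382.14619212  33.64714887] 871.0 ((376.2564697265625, 32.14589309692383), (78.1934814453125, 33.178871154785156), 39.09385681152344)
[329.37857667 189.56835412] 681.5 ((328.5, 193.0), (40.0, 23.0), 90.0)
[413.45061728  22.64814815] 27.0 ((413.4903564453125, 22.359445571899414), (22.791460037231445, 4.308141708374023), 76.60750579833984)
pred centre [328.08687543 216.03172665] top [329.21921119 220.83721738] [329.10151346 171.5486134 ] [329.32889512 266.76985702]
```

View pics/w1.png

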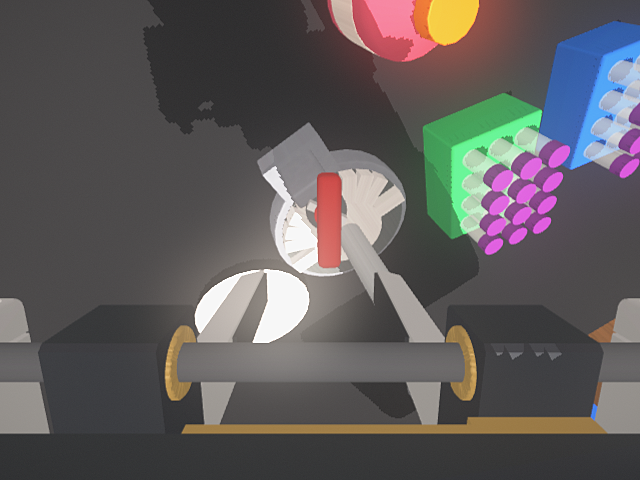

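Wrist view shows the handle at (329,172)–(329,267), right on the prediction. Arm nearly stretched, but the grasp is nearer. Align, then descend.

Emit:
play_rows(
  commands=[
    {"dx":0.008,"dy":0.002,"dz":0.008,"ax":0.4,"ay":0.6,"az":-0.2},
    {"dx":0.008,"dy":0.002,"dz":0.01,"ax":0.4,"ay":0.6,"az":-0.2},
    {"dx":0.007,"dy":0.002,"dz":0.01,"ax":0.4,"ay":0.6,"az":-0.2},
    {"dx":0,"dy":0,"dz":0.01,"ax":0,"ay":0,"az":0},
    {"dx":0,"dy":0,"dz":0,"ax":0,"ay":0,"az":0},
  ],
)

```text
time_s: 3.07
ee_pos: [0.6969, -0.0114, 0.152]
eef_rot: [2.84, 0.411, -0.678]
force: [0.1, -0.3, 0.1]
grip_width: 0.056
```

```bash
python3 - <<'E'
from h import *
go(HC-HZ*.006,hrot(-35,False))
E
```

```text
t 3.07 pos [ 0.6969 -0.0114  0.152 ] tool shift mm [-1.4  2.  49.4] turn deg [-0.22 -1.16  1.62] after-turn shift [-0.3  1.9 49.4] | F [ 0.1 -0.3  0.1] grip 56.0 q [-0.06  1.09  0.48 -0.02  2.08  2.12]
```

Emit:
play_rows(
  commands=[
    {"dx":0,"dy":0.001,"dz":0.012,"ax":0,"ay":-0.4,"az":0.6},
    {"dx":0,"dy":0.001,"dz":0.012,"ax":0,"ay":-0.4,"az":0.6},
    {"dx":0,"dy":0,"dz":0.012,"ax":0,"ay":-0.4,"az":0.5},
    {"dx":0,"dy":0,"dz":0.012,"ax":0,"ay":0,"az":0},
    {"dx":0,"dy":0,"dz":0,"ax":0,"ay":0,"az":0},
  ],
)

```text
time_s: 3.48
ee_pos: [0.6751, -0.0116, 0.115]
eef_rot: [2.838, 0.414, -0.696]
force: [0.6, 0.6, -0.1]
grip_width: 0.0566
```

```bash
python3 - <<'E'
from h import *
go(HC-HZ*.006,hrot(-35,False))
E
```

```text
t 3.48 pos [ 0.6751 -0.0116  0.115 ] tool shift mm [-0.7  0.9  6.5] turn deg [-0.51 -0.76  0.76] after-turn shift [-0.6  0.9  6.5] | F [ 0.6  0.6 -0.1] grip 56.6 q [-0.07  1.03  0.67 -0.02  1.95  2.13]
```

Emit:
play_rows(
  commands=[
    {"dx":0,"dy":0.001,"dz":0.006,"ax":-0.3,"ay":-0.5,"az":0.5},
    {"dx":0,"dy":0,"dz":0.001,"ax":0,"ay":0,"az":0},
    {"dx":0,"dy":0,"dz":0,"ax":0,"ay":0,"az":0},
    {"dx":0,"dy":0,"dz":0,"ax":0,"ay":0,"az":0},
    {"dx":0,"dy":0,"dz":0,"ax":0,"ay":0,"az":0},
  ],
)

```text
time_s: 3.9
ee_pos: [0.6736, -0.012, 0.1128]
eef_rot: [2.833, 0.415, -0.701]
force: [0.6, -0.2, 0.1]
grip_width: 0.0562
```

Emit:
play_rows(
  commands=[
    {"dx":0,"dy":0,"dz":0,"ax":0,"ay":0,"az":0},
    {"dx":0,"dy":0,"dz":0,"ax":0,"ay":0,"az":0},
    {"dx":0,"dy":0,"dz":0,"ax":0,"ay":0,"az":0},
    {"dx":0,"dy":0,"dz":0,"ax":0,"ay":0,"az":0},
    {"dx":0,"dy":0,"dz":0,"ax":0,"ay":0,"az":0},
  ],
  claw=0,
  squeeze=45,
)

```text
time_s: 4.32
ee_pos: [0.6742, -0.012, 0.1136]
eef_rot: [2.834, 0.413, -0.7]
force: [-0.1, 0.3, 0.4]
grip_width: 0.0263
```

```bash
python3 - <<'E'
from h import *
go(HC-HZ*.006,hrot(-35,False))
im=viewer.camera("wrist"); cv2.imwrite("pics/w2.png",im[:,:,::-1])
E
```

```text
t 4.32 pos [ 0.6742 -0.012   0.1136] tool shift mm [-0.8  0.6  4.8] turn deg [-0.38 -0.69  0.55] after-turn shift [-0.7  0.5  4.8] | F [-0.1  0.3  0.4] grip 26.3 q [-0.07  1.03  0.67 -0.02  1.95  2.14]
```

View pics/w2.png

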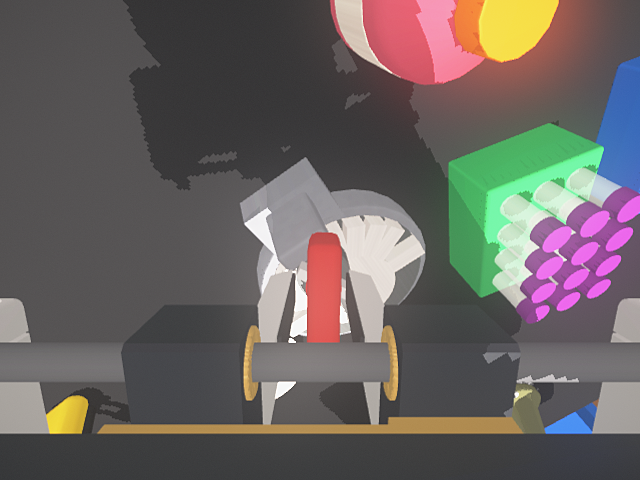

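Fingers straddle the handle (handle 308–340 px, centred); finish closing.

Emit:
play_rows(
  commands=[
    {"dx":0,"dy":0,"dz":0.006,"ax":0,"ay":0,"az":0},
    {"dx":0,"dy":0,"dz":0,"ax":0,"ay":0,"az":0},
    {"dx":0,"dy":0,"dz":0,"ax":0,"ay":0,"az":0},
    {"dx":0,"dy":0,"dz":0,"ax":0,"ay":0,"az":0},
    {"dx":0,"dy":0,"dz":0,"ax":0,"ay":0,"az":0},
  ],
)

```text
time_s: 4.78
ee_pos: [0.671, -0.0131, 0.1099]
eef_rot: [2.834, 0.41, -0.701]
force: [1.8, -0.6, 2.6]
grip_width: 0.0162
```

Emit:
play_rows(
  commands=[
    {"dx":0,"dy":0,"dz":-0.005,"ax":0,"ay":0,"az":0},
    {"dx":0,"dy":0,"dz":-0.005,"ax":0,"ay":0,"az":0},
    {"dx":0,"dy":0,"dz":-0.005,"ax":0,"ay":0,"az":0},
    {"dx":0,"dy":0,"dz":-0.005,"ax":0,"ay":0,"az":0},
    {"dx":0,"dy":0,"dz":-0.003,"ax":0,"ay":0,"az":0},
  ],
)

```text
time_s: 5.2
ee_pos: [0.681, -0.0135, 0.126]
eef_rot: [2.827, 0.418, -0.703]
force: [-7.1, 0.2, -9.6]
grip_width: 0.0156
```

```bash
python3 - <<'E'
from h import *
go(HC-HZ*.006,hrot(-35,False))
E
```

```text
t 5.2 pos [ 0.681  -0.0135  0.126 ] tool shift mm [-1.3 -0.7 19.1] turn deg [-0.04 -0.37  0.46] after-turn shift [-1.2 -0.7 19.1] | F [-7.1  0.2 -9.6] grip 15.6 q [-0.07  1.05  0.61 -0.02  2.    2.14]
```

Gripped (15.6 mm) and pulled 19 mm against 12 N, matching the spring. Twist anticlockwise (az negative) while keeping a slight pull.

Emit:
play_rows(
  commands=[
    {"dx":0,"dy":0,"dz":-0.003,"ax":0,"ay":0,"az":0},
    {"dx":0,"dy":0,"dz":-0.001,"ax":0,"ay":0,"az":-6},
    {"dx":0,"dy":0,"dz":-0.001,"ax":0,"ay":0,"az":-6},
    {"dx":0,"dy":0,"dz":-0.001,"ax":0,"ay":0,"az":-6},
    {"dx":0,"dy":0,"dz":-0.001,"ax":0,"ay":0,"az":-6},
  ],
)

```text
time_s: 5.62
ee_pos: [0.6836, -0.0123, 0.1283]
eef_rot: [3.042, 0.521, -0.229]
force: [-9.8, 1.2, -11.7]
grip_width: 0.0159
```

```bash
python3 - <<'E'
from h import *
go(HC+HZ*.016,hrot(35,False))
E
```

```text
t 5.62 pos [ 0.6836 -0.0123  0.1283] tool shift mm [-1.6  0.3  0.4] turn deg [ 1.00e-02  3.40e-01 -4.47e+01] after-turn shift [-1.4 -0.9  0.4] | F [ -9.8   1.2 -11.7] grip 15.9 q [-0.07  1.07  0.57 -0.02  2.03  1.7 ]
```

Emit:
play_rows(
  commands=[
    {"dx":0,"dy":0,"dz":-0.001,"ax":0,"ay":0,"az":-6},
    {"dx":0,"dy":0,"dz":-0.001,"ax":0,"ay":0,"az":-6},
    {"dx":0,"dy":0,"dz":-0.001,"ax":0,"ay":0,"az":-6},
    {"dx":0,"dy":0,"dz":-0.001,"ax":0,"ay":0,"az":-6},
    {"dx":0,"dy":0,"dz":-0.001,"ax":0,"ay":0,"az":-6},
  ],
)

```text
time_s: 6.03
ee_pos: [0.6838, -0.0106, 0.1284]
eef_rot: [-2.918, 0.502, 0.407]
force: [-12.2, 1.1, -7.7]
grip_width: 0.0156
```

Emit:
play_rows(
  commands=[
    {"dx":0,"dy":0,"dz":-0.001,"ax":0,"ay":0,"az":-6},
    {"dx":0,"dy":0,"dz":-0.001,"ax":0,"ay":0,"az":-5},
    {"dx":0,"dy":0,"dz":-0.001,"ax":0,"ay":0,"az":-3},
    {"dx":0,"dy":0,"dz":-0.001,"ax":0,"ay":0,"az":-2},
    {"dx":0,"dy":0,"dz":0,"ax":0,"ay":0,"az":0},
  ],
)

```text
time_s: 6.45
ee_pos: [0.6833, -0.0101, 0.128]
eef_rot: [-2.762, 0.426, 0.733]
force: [-8.1, 0.6, -8.0]
grip_width: 0.0162
```

```bash
python3 - <<'E'
from h import *
go(HC+HZ*.016,hrot(35,False)); print(ctrl.get_obs()["moment"])
E
```

```text
t 6.45 pos [ 0.6833 -0.0101  0.128 ] tool shift mm [-2.5  0.8 -0. ] turn deg [-1.39  1.8   4.19] after-turn shift [-2.4  1.  -0.1] | F [-8.1  0.6 -8. ] grip 16.2 q [-0.06  1.1   0.52 -0.02  2.08  0.85]
[-0.3619349  -0.33776297 -0.67160848]
```

Emit:
play_rows(
  commands=[
    {"dx":0,"dy":0,"dz":0.002,"ax":0,"ay":0,"az":1},
    {"dx":0,"dy":0,"dz":0.002,"ax":0,"ay":0,"az":1},
    {"dx":0,"dy":0,"dz":0.002,"ax":0,"ay":0,"az":0},
    {"dx":0,"dy":0,"dz":0,"ax":0,"ay":0,"az":0},
    {"dx":0,"dy":0,"dz":0,"ax":0,"ay":0,"az":0},
  ],
)

```text
time_s: 6.87
ee_pos: [0.6805, -0.0099, 0.1234]
eef_rot: [-2.777, 0.442, 0.695]
force: [-7.4, -0.1, -7.5]
grip_width: 0.0161
```

Emit:
play_rows(
  commands=[
    {"dx":0,"dy":0,"dz":0,"ax":0,"ay":0,"az":0},
    {"dx":0,"dy":0,"dz":0,"ax":0,"ay":0,"az":0},
    {"dx":0,"dy":0,"dz":0,"ax":0,"ay":0,"az":0},
    {"dx":0,"dy":0,"dz":0,"ax":0,"ay":0,"az":0},
    {"dx":0,"dy":0,"dz":0,"ax":0,"ay":0,"az":0},
  ],
  claw=0.5,
)

```text
time_s: 7.28
ee_pos: [0.6816, -0.0096, 0.1258]
eef_rot: [-2.779, 0.439, 0.695]
force: [-0.2, -0.0, -0.3]
grip_width: 0.0451
```

```bash
python3 - <<'E'
from h import *
go(HC+HZ*.05,hrot(35,False)); print(ctrl.get_obs()["moment"])
im=viewer.camera("wrist"); cv2.imwrite("pics/w3.png",im[:,:,::-1])
E
```

```text
t 7.28 pos [ 0.6816 -0.0096  0.1258] tool shift mm [ -3.6   0.6 -36.8] turn deg [-1.28  1.78  2.1 ] after-turn shift [ -2.4   1.5 -36.9] | F [-0.2 -0.  -0.3] grip 45.1 q [-0.06  1.09  0.54 -0.02  2.07  0.89]
[-0.06666125 -0.23942768 -0.01430879]
```

View pics/w3.png

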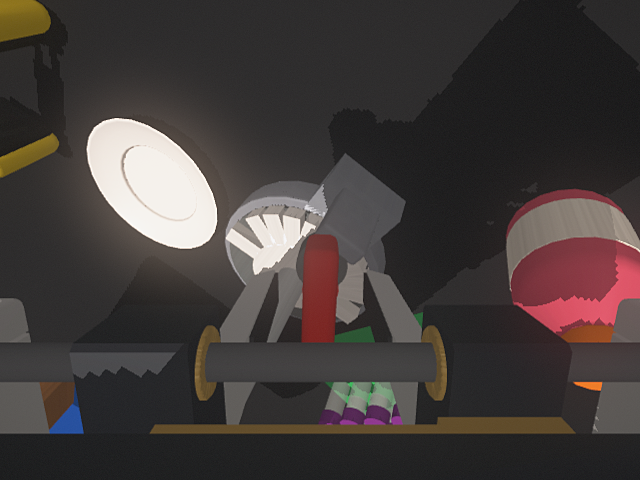

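Force went to zero on release and the handle stays at twist, held out. Retreat along the axis, then go up and back.

Emit:
play_rows(
  commands=[
    {"dx":0,"dy":0,"dz":-0.01,"ax":0,"ay":0,"az":0},
    {"dx":0,"dy":0,"dz":-0.012,"ax":0,"ay":0,"az":0},
    {"dx":0,"dy":0,"dz":-0.012,"ax":0,"ay":0,"az":0},
    {"dx":0,"dy":0,"dz":-0.008,"ax":0,"ay":0,"az":0},
    {"dx":-0.02,"dy":0,"dz":-0.02,"ax":0,"ay":0,"az":0},
  ],
)

```text
time_s: 7.75
ee_pos: [0.7004, -0.0205, 0.1843]
eef_rot: [-2.772, 0.444, 0.701]
force: [-0.0, 0.2, -1.4]
grip_width: 0.047
```

```bash
python3 - <<'E'
from h import *
go([.62,-.01,.27],down(YAW))
E
```

```text
t 7.75 pos [ 0.7004 -0.0205  0.1843] tool shift mm [-86.3 -75.3 -28.7] turn deg [ -40.4   -13.55 -137.86] after-turn shift [ 80.7   7.7 -85.7] | F [-0.   0.2 -1.4] grip 47.0 q [-0.07  1.18  0.24 -0.03  2.29  0.87]
```

Emit:
play_rows(
  commands=[
    {"dx":-0.02,"dy":-0.016,"dz":-0.007,"ax":0,"ay":0,"az":0},
    {"dx":-0.02,"dy":-0.016,"dz":-0.007,"ax":0,"ay":0,"az":0},
    {"dx":-0.02,"dy":-0.016,"dz":-0.007,"ax":0,"ay":0,"az":0},
    {"dx":-0.02,"dy":-0.016,"dz":-0.007,"ax":0,"ay":0,"az":0},
    {"dx":-0.012,"dy":-0.012,"dz":-0.002,"ax":0,"ay":0,"az":0},
  ],
)

```text
time_s: 8.17
ee_pos: [0.6154, -0.0153, 0.2752]
eef_rot: [-2.775, 0.442, 0.697]
force: [1.0, -0.7, 0.3]
grip_width: 0.0471
```

Emit:
play_rows(
  commands=[
    {"dx":0,"dy":0,"dz":0,"ax":-1.95,"ay":-0.65,"az":-6.6},
    {"dx":0,"dy":0,"dz":0,"ax":-1.95,"ay":-0.65,"az":-6.6},
    {"dx":0,"dy":0,"dz":0,"ax":-1.95,"ay":-0.65,"az":-6.6},
    {"dx":0,"dy":0,"dz":0,"ax":-1.95,"ay":-0.65,"az":-6.6},
    {"dx":0,"dy":0,"dz":0,"ax":-1.95,"ay":-0.65,"az":-6.6},
  ],
)

```text
time_s: 8.58
ee_pos: [0.6137, -0.0162, 0.282]
eef_rot: [-2.746, 0.267, 1.302]
force: [0.9, 0.0, -0.0]
grip_width: 0.047
```

Emit:
play_rows(
  commands=[
    {"dx":0,"dy":0,"dz":0,"ax":-1.95,"ay":-0.65,"az":-6.6},
    {"dx":0,"dy":0,"dz":0,"ax":-1.95,"ay":-0.65,"az":-6.6},
    {"dx":0,"dy":0,"dz":0,"ax":-1.95,"ay":-0.65,"az":-6.6},
    {"dx":0,"dy":0,"dz":0,"ax":-1.95,"ay":-0.65,"az":-6.6},
    {"dx":0,"dy":0,"dz":0,"ax":-1.95,"ay":-0.65,"az":-6.6},
  ],
)

```text
time_s: 9.0
ee_pos: [0.614, -0.0154, 0.2832]
eef_rot: [-2.815, 0.108, 1.89]
force: [0.9, -0.3, -0.3]
grip_width: 0.0469
```

Emit:
play_rows(
  commands=[
    {"dx":0,"dy":0,"dz":0,"ax":-1.95,"ay":-0.65,"az":-6.6},
    {"dx":0,"dy":0,"dz":0,"ax":-1.95,"ay":-0.65,"az":-6.6},
    {"dx":0,"dy":0,"dz":0,"ax":-1.95,"ay":-0.65,"az":-6.6},
    {"dx":0,"dy":0,"dz":0,"ax":-1.95,"ay":-0.65,"az":-6.6},
    {"dx":0,"dy":0,"dz":0,"ax":-1.95,"ay":-0.65,"az":-6.6},
  ],
)

```text
time_s: 9.42
ee_pos: [0.614, -0.0143, 0.285]
eef_rot: [-2.96, 0.016, 2.483]
force: [-0.9, 0.8, 0.0]
grip_width: 0.0471
```

```bash
python3 - <<'E'
from h import *
go([.43,-.004,.22],down(YAW))
E
```

```text
t 9.42 pos [ 0.614  -0.0143  0.285 ] tool shift mm [152.8 -91.4  80.5] turn deg [-10.37  -2.37 -35.77] after-turn shift [184.2   4.   65. ] | F [-0.9  0.8  0. ] grip 47.1 q [-0.02  0.47  1.13 -0.16  1.63 -0.93]
```

Emit:
play_rows(
  commands=[
    {"dx":0,"dy":0,"dz":0,"ax":-1.95,"ay":-0.5,"az":-6.7},
    {"dx":0,"dy":0,"dz":0,"ax":-1.95,"ay":-0.5,"az":-6.7},
    {"dx":0,"dy":0,"dz":0,"ax":-1.95,"ay":-0.5,"az":-6.7},
    {"dx":0,"dy":0,"dz":0,"ax":-1.95,"ay":-0.5,"az":-6.7},
    {"dx":0,"dy":0,"dz":0,"ax":-1.95,"ay":-0.5,"az":-6.7},
  ],
)

```text
time_s: 9.83
ee_pos: [0.6137, -0.0135, 0.2877]
eef_rot: [-3.132, 0.009, 3.082]
force: [-0.3, 0.6, 0.6]
grip_width: 0.0465
```

Emit:
play_rows(
  commands=[
    {"dx":0.038,"dy":0.001,"dz":0.0,"ax":-0.3,"ay":0,"az":-1.5},
    {"dx":0.038,"dy":0.001,"dz":0.005,"ax":0,"ay":0,"az":0},
    {"dx":0.038,"dy":0.001,"dz":0.02,"ax":0,"ay":0,"az":0},
    {"dx":0.038,"dy":0.001,"dz":0.02,"ax":0,"ay":0,"az":0},
    {"dx":0.035,"dy":0,"dz":0.02,"ax":0,"ay":0,"az":0},
  ],
)

```text
time_s: 10.25
ee_pos: [0.4282, -0.0048, 0.2207]
eef_rot: [-3.139, 0.015, 3.117]
force: [0.7, 0.3, 0.8]
grip_width: 0.0471
```

```bash
python3 - <<'E'
from h import *
go([.43,-.004,.146],down(YAW))
E
```

```text
t 10.25 pos [ 0.4282 -0.0048  0.2207] tool shift mm [-0.7  1.  74.8] turn deg [-0.14  0.85  0.54] after-turn shift [-1.8  0.9 74.7] | F [0.7 0.3 0.8] grip 47.1 q [-0.1   0.01  1.84 -0.    1.28 -1.64]
```

Emit:
play_rows(
  commands=[
    {"dx":0,"dy":0.001,"dz":0.025,"ax":0,"ay":0.3,"az":0.3},
    {"dx":0,"dy":0,"dz":0.025,"ax":0,"ay":0.3,"az":0.2},
    {"dx":0,"dy":0,"dz":0.02,"ax":0,"ay":0.2,"az":0},
    {"dx":0,"dy":0,"dz":0.007,"ax":0,"ay":0,"az":0},
    {"dx":0,"dy":0,"dz":0,"ax":0,"ay":0,"az":0},
  ],
)

```text
time_s: 10.67
ee_pos: [0.4219, -0.0035, 0.1413]
eef_rot: [-3.139, 0.003, 3.108]
force: [-0.1, 0.3, 0.3]
grip_width: 0.0471
```

Emit:
play_rows(
  commands=[
    {"dx":0,"dy":0,"dz":0,"ax":0,"ay":0,"az":0},
    {"dx":0,"dy":0,"dz":0,"ax":0,"ay":0,"az":0},
    {"dx":0,"dy":0,"dz":0,"ax":0,"ay":0,"az":0},
    {"dx":0,"dy":0,"dz":0,"ax":0,"ay":0,"az":0},
    {"dx":0,"dy":0,"dz":0,"ax":0,"ay":0,"az":0},
  ],
  claw=0,
  squeeze=6,
)

```text
time_s: 11.08
ee_pos: [0.4243, -0.0037, 0.1454]
eef_rot: [-3.139, 0.009, 3.108]
force: [0.2, -0.2, 0.1]
grip_width: 0.0175
```

```bash
python3 - <<'E'
from h import *
o=ctrl.get_obs(); print(o["ee_pos"],o["eef_rot"],o["force"],o["grip_width"]); v=o["ee_pos"]-S; print("r",np.hypot(v[0],v[1]),"ang rel",np.arctan2(v[1],v[0])-YAW)
E
```

```text
[ 0.42425923 -0.00368954  0.1453752 ] [-3.1386785   0.00910528  3.1082072 ] [ 0.20191466 -0.20166821  0.05451517] 0.017451559054091997
r 0.15583128235141366 ang rel -8.484987051993187e-05
```

Emit:
play_rows(
  commands=[
    {"dx":-0.0006,"dy":0.0138,"dz":0,"ax":0,"ay":0,"az":5.1},
    {"dx":-0.0006,"dy":0.0138,"dz":0,"ax":0,"ay":0,"az":5.1},
    {"dx":-0.0006,"dy":0.0138,"dz":0,"ax":0,"ay":0,"az":5.1},
    {"dx":-0.0006,"dy":0.0138,"dz":0,"ax":0,"ay":0,"az":5.1},
    {"dx":-0.0006,"dy":0.0138,"dz":0,"ax":0,"ay":0,"az":5.1},
  ],
)

```text
time_s: 11.5
ee_pos: [0.4414, 0.0626, 0.1456]
eef_rot: [-3.141, 0.01, 2.645]
force: [3.7, -4.1, -4.7]
grip_width: 0.0157
```

```bash
cat >> h.py <<'E'
def rail():
    o=ctrl.get_obs(); v=o["ee_pos"]-S; print("t",o["time_s"],"r",np.hypot(v[0],v[1]),"ang rel",np.arctan2(v[1],v[0])-YAW,"tool yaw rel",o["eef_rot"][2]-YAW,"z",o["ee_pos"][2],o["force"],o["grip_width"])
E
python3 -c "
from h import *
rail()"
```

```text
t 11.5 r 0.1559838051925387 ang rel -0.4427164565564361 tool yaw rel -0.46251020134547627 z 0.14559388383026764 [ 3.72234814 -4.05535439 -4.68576698] 0.015739466605554
```

Emit:
play_rows(
  commands=[
    {"dx":-0.0006,"dy":0.014,"dz":0,"ax":0,"ay":0,"az":5.0},
    {"dx":-0.0006,"dy":0.014,"dz":0,"ax":0,"ay":0,"az":5.0},
    {"dx":-0.0006,"dy":0.014,"dz":0,"ax":0,"ay":0,"az":5.0},
    {"dx":-0.0006,"dy":0.014,"dz":0,"ax":0,"ay":0,"az":5.0},
    {"dx":-0.0006,"dy":0.014,"dz":0,"ax":0,"ay":0,"az":5.0},
  ],
)

```text
time_s: 11.92
ee_pos: [0.4884, 0.1168, 0.1455]
eef_rot: [3.141, 0.011, 2.187]
force: [2.2, -6.1, -2.2]
grip_width: 0.0158
```

Emit:
play_rows(
  commands=[
    {"dx":-0.0006,"dy":0.014,"dz":0,"ax":0,"ay":0,"az":5.0},
    {"dx":-0.0006,"dy":0.014,"dz":0,"ax":0,"ay":0,"az":5.0},
    {"dx":-0.0006,"dy":0.014,"dz":0,"ax":0,"ay":0,"az":5.0},
    {"dx":-0.0006,"dy":0.01,"dz":0,"ax":0,"ay":0,"az":4.0},
    {"dx":0,"dy":0,"dz":0,"ax":0,"ay":0,"az":0},
  ],
)

```text
time_s: 12.33
ee_pos: [0.5383, 0.1401, 0.1455]
eef_rot: [3.139, 0.013, 1.835]
force: [0.9, -1.3, 2.0]
grip_width: 0.0159
```

```bash
python3 -c "
from h import *
rail()"
```

```text
t 12.3333 r 0.15481793038803862 ang rel -1.2638207283341603 tool yaw rel -1.2730846998467225 z 0.14553223979826663 [ 0.8649326  -1.29763935  1.98651258] 0.01587946782058981
```

Emit:
play_rows(
  commands=[
    {"dx":0,"dy":0.003,"dz":0,"ax":0,"ay":0,"az":1},
    {"dx":0,"dy":0.003,"dz":0,"ax":0,"ay":0,"az":0.7},
    {"dx":0,"dy":0,"dz":0,"ax":0,"ay":0,"az":0},
    {"dx":0,"dy":0,"dz":0,"ax":0,"ay":0,"az":0},
    {"dx":0,"dy":0,"dz":0,"ax":0,"ay":0,"az":0},
  ],
)

```text
time_s: 12.75
ee_pos: [0.5432, 0.1413, 0.1456]
eef_rot: [3.14, 0.013, 1.81]
force: [-1.3, 0.3, -1.5]
grip_width: 0.0157
```

```bash
python3 -c "
from h import *
rail()"
```

```text
t 12.75 r 0.15470294131936124 ang rel -1.2967530775838245 tool yaw rel -1.2980637297225768 z 0.1455973872584037 [-1.30285587  0.32762452 -1.52458475] 0.015658574089971435
```

Rail at -1.297. Release, rise, and return to the handle.

Emit:
play_rows(
  commands=[
    {"dx":0,"dy":0,"dz":0,"ax":0,"ay":0,"az":0},
    {"dx":0,"dy":0,"dz":0,"ax":0,"ay":0,"az":0},
    {"dx":0,"dy":0,"dz":0,"ax":0,"ay":0,"az":0},
    {"dx":0,"dy":0,"dz":-0.02,"ax":0,"ay":0,"az":0},
    {"dx":0,"dy":0,"dz":-0.035,"ax":0,"ay":0,"az":0},
  ],
  claw=0.5,
)

```text
time_s: 13.17
ee_pos: [0.5402, 0.1413, 0.1964]
eef_rot: [-3.134, 0.012, 1.812]
force: [-0.2, 0.4, 0.5]
grip_width: 0.0452
```

Emit:
play_rows(
  commands=[
    {"dx":0,"dy":0,"dz":-0.035,"ax":0,"ay":0,"az":0},
    {"dx":0,"dy":0,"dz":-0.035,"ax":0,"ay":0,"az":0},
    {"dx":0,"dy":0,"dz":0,"ax":0,"ay":0,"az":0},
    {"dx":0,"dy":0,"dz":0,"ax":0,"ay":0,"az":0},
    {"dx":0,"dy":0,"dz":0,"ax":0,"ay":0,"az":0},
  ],
)

```text
time_s: 13.58
ee_pos: [0.5412, 0.1425, 0.2768]
eef_rot: [3.139, 0.012, 1.813]
force: [0.6, -0.2, 0.0]
grip_width: 0.0469
```

```bash
python3 - <<'E'
from h import *
im=viewer.camera("top"); cv2.imwrite("pics/t2.png",im[:,:,::-1])
for b in blobs(im,*RED,(150,180,420,380))[:4]: print(b[0],b[1],onz(b[0],model("top"),.157),"h",onz(b[0],model("top"),.13))
go([.66,-.01,.26],R.from_euler("xyz",[-2.779,.439,.695]))
E
```

```text
[329.94473455 196.31897302] 383.0 [ 0.67723866 -0.0109384   0.157     ] h [ 0.68148758 -0.0111608   0.13      ]
[387.79134199 183.8008658 ] 192.5 [ 0.69980485 -0.12453235  0.157     ] h [ 0.70465402 -0.12777628  0.13      ]
t 13.63 pos [0.5411 0.1425 0.2761] tool shift mm [-176.3   78.9   18.3] turn deg [ 32.84 -10.3   66.6 ] after-turn shift [  1.1 186.8 -52.5] | F [ 0.9 -0.6 -0.6] grip 47.2 q [ 0.2   0.28  1.4  -0.01  1.46 -0.04]
```

Emit:
play_rows(
  commands=[
    {"dx":-0.037,"dy":0.0165,"dz":0.004,"ax":0,"ay":0,"az":0},
    {"dx":-0.037,"dy":0.0165,"dz":0.004,"ax":0,"ay":0,"az":0},
    {"dx":-0.037,"dy":0.0165,"dz":0.004,"ax":0,"ay":0,"az":0},
    {"dx":-0.037,"dy":0.0165,"dz":0.004,"ax":0,"ay":0,"az":0},
    {"dx":-0.037,"dy":0.0165,"dz":0.004,"ax":0,"ay":0,"az":0},
  ],
)

```text
time_s: 14.05
ee_pos: [0.6662, -0.0165, 0.2538]
eef_rot: [-3.138, 0.01, 1.823]
force: [0.6, 1.0, 1.0]
grip_width: 0.0468
```

Emit:
play_rows(
  commands=[
    {"dx":0,"dy":0,"dz":0,"ax":3,"ay":-0.94,"az":6.1},
    {"dx":0,"dy":0,"dz":0,"ax":3,"ay":-0.94,"az":6.1},
    {"dx":0,"dy":0,"dz":0,"ax":3,"ay":-0.94,"az":6.1},
    {"dx":0,"dy":0,"dz":0,"ax":3,"ay":-0.94,"az":6.1},
    {"dx":0,"dy":0,"dz":0,"ax":3,"ay":-0.94,"az":6.1},
  ],
)

```text
time_s: 14.47
ee_pos: [0.6669, -0.0263, 0.2433]
eef_rot: [-2.898, 0.165, 1.288]
force: [-1.3, 0.0, -0.1]
grip_width: 0.0467
```

Emit:
play_rows(
  commands=[
    {"dx":0,"dy":0,"dz":0,"ax":3,"ay":-0.94,"az":6.1},
    {"dx":0,"dy":0,"dz":0,"ax":3,"ay":-0.94,"az":6.1},
    {"dx":0,"dy":0,"dz":0,"ax":3,"ay":-0.94,"az":6.1},
    {"dx":0,"dy":0,"dz":0,"ax":3,"ay":-0.94,"az":6.1},
    {"dx":0,"dy":0,"dz":0,"ax":3,"ay":-0.94,"az":6.1},
  ],
)

```text
time_s: 14.88
ee_pos: [0.6657, -0.0251, 0.2353]
eef_rot: [-2.765, 0.429, 0.773]
force: [-0.7, 0.6, -0.5]
grip_width: 0.047
```

```bash
python3 - <<'E'
from h import *
Rt=R.from_euler("xyz",[-2.779,.439,.695])
go(np.array([.6816,-.0096,.1258])+HZ*.045,Rt)
E
```

```text
t 14.88 pos [ 0.6657 -0.0251  0.2353] tool shift mm [63.6 32.9 39.1] turn deg [1.11 0.91 4.01] after-turn shift [65.2 29.1 39.5] | F [-0.7  0.6 -0.5] grip 47.0 q [-0.07  1.    0.47 -0.06  2.23  0.78]
```

Emit:
play_rows(
  commands=[
    {"dx":0.018,"dy":0.009,"dz":0.01,"ax":0.3,"ay":0.3,"az":1.3},
    {"dx":0.018,"dy":0.009,"dz":0.01,"ax":0.3,"ay":0.3,"az":1.3},
    {"dx":0.018,"dy":0.008,"dz":0.01,"ax":0.3,"ay":0.2,"az":1.3},
    {"dx":0.012,"dy":0.005,"dz":0.008,"ax":0,"ay":0,"az":0},
    {"dx":0,"dy":0,"dz":0,"ax":0,"ay":0,"az":0},
  ],
)

```text
time_s: 15.3
ee_pos: [0.7055, -0.0104, 0.1512]
eef_rot: [-2.771, 0.456, 0.689]
force: [0.2, -0.5, -1.0]
grip_width: 0.0468
```

```bash
python3 - <<'E'
from h import *
Rt=R.from_euler("xyz",[-2.779,.439,.695])
go(np.array([.6816,-.0096,.1258]),Rt)
E
```

```text
t 15.3 pos [ 0.7055 -0.0104  0.1512] tool shift mm [-4.9 -3.6 34.4] turn deg [-0.62  0.8  -0.66] after-turn shift [-5.4 -4.1 34.3] | F [ 0.2 -0.5 -1. ] grip 46.8 q [-0.06  1.23  0.24 -0.02  2.26  0.9 ]
```

Emit:
play_rows(
  commands=[
    {"dx":-0.003,"dy":-0.002,"dz":0.004,"ax":-0.3,"ay":0.4,"az":-0.4},
    {"dx":-0.002,"dy":-0.002,"dz":0.007,"ax":-0.3,"ay":0.4,"az":-0.3},
    {"dx":-0.001,"dy":0,"dz":0.012,"ax":0,"ay":0,"az":0},
    {"dx":0,"dy":0,"dz":0.012,"ax":0,"ay":0,"az":0},
    {"dx":0,"dy":0,"dz":0,"ax":0,"ay":0,"az":0},
  ],
)

```text
time_s: 15.72
ee_pos: [0.6773, -0.0104, 0.1191]
eef_rot: [-2.772, 0.443, 0.7]
force: [0.8, -0.6, -0.5]
grip_width: 0.0471
```

```bash
python3 - <<'E'
from h import *
Rt=R.from_euler("xyz",[-2.779,.439,.695])
go(np.array([.6816,-.0096,.1258]),Rt)
E
```

```text
t 15.72 pos [ 0.6773 -0.0104  0.1191] tool shift mm [ 0.5 -0.7 -7.9] turn deg [-0.26  0.33  0.16] after-turn shift [ 0.6 -0.7 -7.9] | F [ 0.8 -0.6 -0.5] grip 47.1 q [-0.06  1.09  0.57 -0.02  2.06  0.89]
```

Emit:
play_rows(
  commands=[
    {"dx":0,"dy":0,"dz":-0.005,"ax":0,"ay":0,"az":0},
    {"dx":0,"dy":0,"dz":0,"ax":0,"ay":0,"az":0},
    {"dx":0,"dy":0,"dz":0,"ax":0,"ay":0,"az":0},
    {"dx":0,"dy":0,"dz":0,"ax":0,"ay":0,"az":0},
    {"dx":0,"dy":0,"dz":0,"ax":0,"ay":0,"az":0},
  ],
  claw=0,
  squeeze=45,
)

```text
time_s: 16.13
ee_pos: [0.6812, -0.0108, 0.1269]
eef_rot: [-2.774, 0.441, 0.699]
force: [-4.6, 4.4, 1.0]
grip_width: 0.017
```

Emit:
play_rows(
  commands=[
    {"dx":0,"dy":0,"dz":0,"ax":0,"ay":0,"az":0},
    {"dx":0,"dy":0,"dz":0,"ax":0,"ay":0,"az":0},
    {"dx":0,"dy":0,"dz":0,"ax":0,"ay":0,"az":0},
    {"dx":0,"dy":0,"dz":0,"ax":0,"ay":0,"az":0},
    {"dx":0,"dy":0,"dz":0,"ax":0,"ay":0,"az":0},
  ],
)

```text
time_s: 16.55
ee_pos: [0.6812, -0.0108, 0.1269]
eef_rot: [-2.775, 0.443, 0.699]
force: [-3.2, 1.8, 0.5]
grip_width: 0.0162
```

```bash
python3 - <<'E'
from h import *
go(HC+HZ*.016,hrot(-35,False))
E
```

```text
t 16.55 pos [ 0.6812 -0.0108  0.1269] tool shift mm [-1.2  1.  -2.1] turn deg [2.000e-02 2.670e+00 7.218e+01] after-turn shift [ 0.6  1.4 -2.1] | F [-3.2  1.8  0.5] grip 16.2 q [-0.06  1.1   0.53 -0.02  2.08  0.89]
```

Emit:
play_rows(
  commands=[
    {"dx":0,"dy":0,"dz":-0.004,"ax":0,"ay":0,"az":0},
    {"dx":0,"dy":0,"dz":-0.002,"ax":0,"ay":0,"az":3},
    {"dx":0,"dy":0,"dz":-0.001,"ax":0,"ay":0,"az":6},
    {"dx":0,"dy":0,"dz":-0.001,"ax":0,"ay":0,"az":6},
    {"dx":0,"dy":0,"dz":-0.001,"ax":0,"ay":0.2,"az":6},
  ],
)

```text
time_s: 16.97
ee_pos: [0.6833, -0.0112, 0.1286]
eef_rot: [-2.968, 0.555, 0.288]
force: [-11.3, -1.9, -6.1]
grip_width: 0.0156
```

Emit:
play_rows(
  commands=[
    {"dx":0,"dy":0,"dz":-0.001,"ax":0,"ay":0.2,"az":6},
    {"dx":0,"dy":0,"dz":-0.001,"ax":0,"ay":0.2,"az":6},
    {"dx":0,"dy":0,"dz":-0.001,"ax":0,"ay":0.2,"az":6},
    {"dx":0,"dy":0,"dz":-0.001,"ax":0,"ay":0.2,"az":6},
    {"dx":0,"dy":0,"dz":-0.001,"ax":0,"ay":0.2,"az":6},
  ],
)

```text
time_s: 17.38
ee_pos: [0.6823, -0.0118, 0.1264]
eef_rot: [2.966, 0.556, -0.362]
force: [-11.2, 0.2, -5.7]
grip_width: 0.0157
```

```bash
python3 - <<'E'
from h import *
go(HC+HZ*.016,hrot(-35,False))
E
```

```text
t 17.38 pos [ 0.6823 -0.0118  0.1264] tool shift mm [-1.4  0.9 -1.9] turn deg [ 1.33  3.01 19.14] after-turn shift [-0.9  1.2 -2. ] | F [-11.2   0.2  -5.7] grip 15.7 q [-0.07  1.11  0.51 -0.02  2.1   1.81]
```

Twist the remaining ~19°, then let it in.

Emit:
play_rows(
  commands=[
    {"dx":0,"dy":0,"dz":-0.001,"ax":0.3,"ay":0.6,"az":6},
    {"dx":0,"dy":0,"dz":-0.001,"ax":0.3,"ay":0.6,"az":6},
    {"dx":0,"dy":0,"dz":-0.001,"ax":0.3,"ay":0.6,"az":5},
    {"dx":0,"dy":0,"dz":0,"ax":0,"ay":0.6,"az":3},
    {"dx":0,"dy":0,"dz":0.002,"ax":0,"ay":0,"az":0},
  ],
)

```text
time_s: 17.8
ee_pos: [0.6781, -0.0122, 0.1221]
eef_rot: [2.781, 0.436, -0.764]
force: [-6.3, -2.2, -6.6]
grip_width: 0.0156
```

Emit:
play_rows(
  commands=[
    {"dx":0,"dy":0,"dz":0.003,"ax":0,"ay":0,"az":0},
    {"dx":0,"dy":0,"dz":0.003,"ax":0,"ay":0,"az":0},
    {"dx":0,"dy":0,"dz":0.003,"ax":0,"ay":0,"az":0},
    {"dx":0,"dy":0,"dz":0.003,"ax":0,"ay":0,"az":0},
    {"dx":0,"dy":0,"dz":0.003,"ax":0,"ay":0,"az":0},
  ],
)

```text
time_s: 18.22
ee_pos: [0.6723, -0.0124, 0.1135]
eef_rot: [2.793, 0.431, -0.757]
force: [8.9, -0.7, 13.2]
grip_width: 0.0158
```

```bash
python3 - <<'E'
from h import *
go(HC-HZ*.006,hrot(-35,False)); print((ctrl.get_obs()["ee_pos"]-[.671,-.0131,.1099])@HZ)
E
```

```text
t 18.22 pos [ 0.6723 -0.0124  0.1135] tool shift mm [ 0.3 -0.9  3.9] turn deg [ 0.64  1.2  -1.98] after-turn shift [ 0.3 -0.8  3.9] | F [ 8.9 -0.7 13.2] grip 15.8 q [-0.07  1.05  0.64 -0.02  2.    2.18]
0.0038149101232260647
```

Pin travel: the second grip sat 3.8 mm higher on the handle, and the tool now stands 3.8 mm above the first home grip with the pin resisting → plunger at 0, home. Release, retreat and verify.

Emit:
play_rows(
  commands=[
    {"dx":0,"dy":0,"dz":0,"ax":0,"ay":0,"az":0},
    {"dx":0,"dy":0,"dz":0,"ax":0,"ay":0,"az":0},
    {"dx":0,"dy":0,"dz":0,"ax":0,"ay":0,"az":0},
    {"dx":0,"dy":0,"dz":-0.01,"ax":0,"ay":0,"az":0},
    {"dx":0,"dy":0,"dz":-0.015,"ax":0,"ay":0,"az":0},
  ],
  claw=0.5,
)

```text
time_s: 18.63
ee_pos: [0.6851, -0.0131, 0.1355]
eef_rot: [2.793, 0.43, -0.757]
force: [-0.7, -0.0, 0.3]
grip_width: 0.0449
```

Emit:
play_rows(
  commands=[
    {"dx":0,"dy":0,"dz":-0.015,"ax":0,"ay":0,"az":0},
    {"dx":0,"dy":0,"dz":-0.015,"ax":0,"ay":0,"az":0},
    {"dx":-0.01,"dy":0,"dz":-0.01,"ax":0,"ay":0,"az":0},
    {"dx":-0.02,"dy":0,"dz":-0.015,"ax":0,"ay":0,"az":0},
    {"dx":-0.02,"dy":0,"dz":-0.015,"ax":0,"ay":0,"az":0},
  ],
)

```text
time_s: 19.05
ee_pos: [0.6885, 0.0159, 0.2136]
eef_rot: [2.786, 0.437, -0.763]
force: [-0.0, 0.3, 0.5]
grip_width: 0.047
```

```bash
python3 - <<'E'
from h import *
np.set_printoptions(precision=4,suppress=True)
t=viewer.camera("top"); s=viewer.camera("scene"); cv2.imwrite("pics/t3.png",t[:,:,::-1]); cv2.imwrite("pics/s3.png",s[:,:,::-1])
cv2.imwrite("pics/c3.png",np.hstack([cv2.resize(t[170:320,150:350],(400,300)),cv2.resize(s[150:390,230:500],(400,300))])[:,:,::-1])
for b in blobs(t,*RED,(190,180,355,300))[:4]: print(b[0],b[1],onz(b[0],model("top"),.157),"h",onz(b[0],model("top"),.115))
for b in blobs(s,*RED,(250,150,480,330))[:4]: print("s",b[0],b[1],onz(b[0],model("scene"),.157))
b=blobs(t,*BLUE,(140,230,200,290))[0]; print("pad",b[0],onz(b[0],model("top"),.15))
go([.56,.1,.30],down(YAW))
E
```

```text
[220.3148 273.3056] 36.0 [0.5303 0.2048 0.157 ] h [0.5308 0.2134 0.115 ]
s [297.5283 249.2086] 73.5 [0.6752 0.0199 0.157 ]
s [430.8519 256.6532] 49.5 [0.5287 0.2015 0.157 ]
pad [178.8705 257.6486] [0.5624 0.2878 0.15  ]
t 19.15 pos [0.6889 0.0175 0.2174] tool shift mm [-171.1   31.2   -1.5] turn deg [ 39.06 -12.8  138.39] after-turn shift [131.6  78.1 -82.6] | F [0.3 0.2 0.6] grip 47.3 q [-0.03  1.09  0.33  0.01  2.27  2.22]
```

View pics/c3.png

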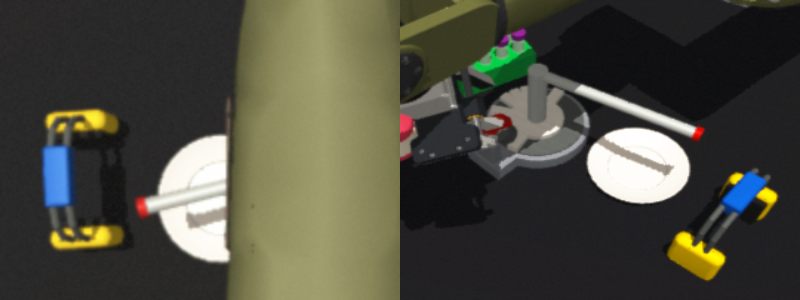

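Picture shows rail cap at (.530,.205) → rail at -1.308 rel, over the tray; base unchanged. Handle seems back in place (will recheck). Now to the ear defenders' pad, gripping its 26 mm faces.

```bash
cat >> h.py <<'E'
CR=np.array([.5625,.288,.137]); DY=.02; RA=1.805; RD=np.array([np.cos(RA),np.sin(RA),0])
E
python3 - <<'E'
from h import *
go([.63,.10,.27],down(DY))
o=ctrl.get_obs(); 
for a in range(0): pass
E
```

```text
t 19.15 pos [0.6889 0.0175 0.2174] tool shift mm [-112.4  -16.1  -12.4] turn deg [  9.17  30.76 -39.13] after-turn shift [-57.2 -83.7 -52.6] | F [0.3 0.2 0.6] grip 47.3 q [-0.03  1.09  0.33  0.01  2.27  2.22]
```

Emit:
play_rows(
  commands=[
    {"dx":-0.025,"dy":-0.004,"dz":-0.004,"ax":0,"ay":0,"az":0},
    {"dx":-0.03,"dy":-0.004,"dz":-0.004,"ax":0,"ay":0,"az":0},
    {"dx":-0.03,"dy":-0.004,"dz":-0.004,"ax":0,"ay":0,"az":0},
    {"dx":-0.03,"dy":-0.004,"dz":-0.004,"ax":0,"ay":0,"az":0},
    {"dx":0,"dy":0,"dz":0,"ax":1.2,"ay":4,"az":-5.1},
  ],
  claw=0.7,
)

```text
time_s: 19.57
ee_pos: [0.6268, 0.1023, 0.2664]
eef_rot: [2.849, 0.403, -0.653]
force: [1.0, 0.3, -0.8]
grip_width: 0.0655
```

Emit:
play_rows(
  commands=[
    {"dx":0,"dy":0,"dz":0,"ax":1.2,"ay":4,"az":-5.1},
    {"dx":0,"dy":0,"dz":0,"ax":1.2,"ay":4,"az":-5.1},
    {"dx":0,"dy":0,"dz":0,"ax":1.2,"ay":4,"az":-5.1},
    {"dx":0,"dy":0,"dz":0,"ax":1.2,"ay":4,"az":-5.1},
    {"dx":0,"dy":0,"dz":0,"ax":1.2,"ay":4,"az":-5.1},
  ],
)

```text
time_s: 19.98
ee_pos: [0.6245, 0.1035, 0.2619]
eef_rot: [3.099, 0.115, -0.111]
force: [1.0, 0.0, 0.6]
grip_width: 0.0657
```

```bash
python3 - <<'E'
from h import *
go(CR+[0,0,.09],down(DY))
E
```

```text
t 19.98 pos [0.6245 0.1035 0.2619] tool shift mm [ -77.6 -178.2   36.6] turn deg [ 2.    6.73 -7.37] after-turn shift [ -58.3 -185.7   34.9] | F [1.  0.  0.6] grip 65.7 q [ 0.11  0.54  1.08 -0.02  1.65  1.79]
```

Emit:
play_rows(
  commands=[
    {"dx":0,"dy":0,"dz":0,"ax":1,"ay":3.4,"az":-3.7},
    {"dx":0,"dy":0,"dz":0,"ax":1,"ay":3.4,"az":-3.7},
    {"dx":-0.012,"dy":-0.038,"dz":0.002,"ax":0,"ay":0,"az":0},
    {"dx":-0.012,"dy":-0.038,"dz":0.003,"ax":0,"ay":0,"az":0},
    {"dx":-0.012,"dy":-0.038,"dz":0.003,"ax":0,"ay":0,"az":0},
  ],
)

```text
time_s: 20.4
ee_pos: [0.5827, 0.2113, 0.2505]
eef_rot: [-3.142, -0.013, 0.026]
force: [0.3, -0.0, -0.0]
grip_width: 0.066
```

Emit:
play_rows(
  commands=[
    {"dx":-0.012,"dy":-0.038,"dz":0.005,"ax":0,"ay":0,"az":0},
    {"dx":-0.012,"dy":-0.037,"dz":0.008,"ax":0,"ay":0,"az":0},
    {"dx":0,"dy":0,"dz":0,"ax":0,"ay":0,"az":0},
    {"dx":0,"dy":0,"dz":0,"ax":0,"ay":0,"az":0},
    {"dx":0,"dy":0,"dz":0,"ax":0,"ay":0,"az":0},
  ],
)

```text
time_s: 20.82
ee_pos: [0.5499, 0.2933, 0.2312]
eef_rot: [3.14, -0.008, 0.032]
force: [0.1, -0.3, 0.1]
grip_width: 0.0654
```

```bash
python3 - <<'E'
from h import *
o=ctrl.get_obs(); im=viewer.camera("wrist"); cv2.imwrite("pics/w4.png",im[:,:,::-1]); M=model("wrist",o)
for b in blobs(im,*BLUE)[:3]: print(b[0],b[1],b[2],onz(b[0],M,.15))
for b in blobs(im,*YEL)[:3]: print("y",b[0],b[1],b[2],onz(b[0],M,.065))
t=viewer.camera("top");s=viewer.camera("scene")
cv2.imwrite("pics/c4.png",np.hstack([cv2.resize(s[200:300,250:350],(400,400)),cv2.resize(im,(400,300)).copy() if 0 else cv2.copyMakeBorder(cv2.resize(im,(400,300)),50,50,0,0,0)])[:,:,::-1])
go(CR,down(DY))
E
```

```text
[323.81403509 234.79419458] 2612.5 ((323.5, 235.0), (78.0, 35.0), 90.0) [0.56366885 0.29189576 0.15      ]
y [321.84468085 150.66822695] 1175.0 ((322.0, 152.0), (24.0, 70.0), 90.0) [0.62491396 0.29487227 0.065     ]
y [300.53914989 280.22762864] 298.0 ((300.5, 278.5), (17.0, 23.0), 0.0) [0.49971214 0.31182944 0.065     ]
y [347.14285714 279.90031746] 262.5 ((347.5, 278.5), (15.0, 23.0), 0.0) [0.5015356  0.26559918 0.065     ]
t 20.97 pos [0.5508 0.2922 0.232 ] tool shift mm [10.7  4.4 95.1] turn deg [ 0.09 -0.51  0.58] after-turn shift [11.6  4.5 95. ] | F [-0.2 -0.8 -0.1] grip 66.0 q [ 0.43  0.45  1.27 -0.    1.41  1.97]
```

View pics/c4.png

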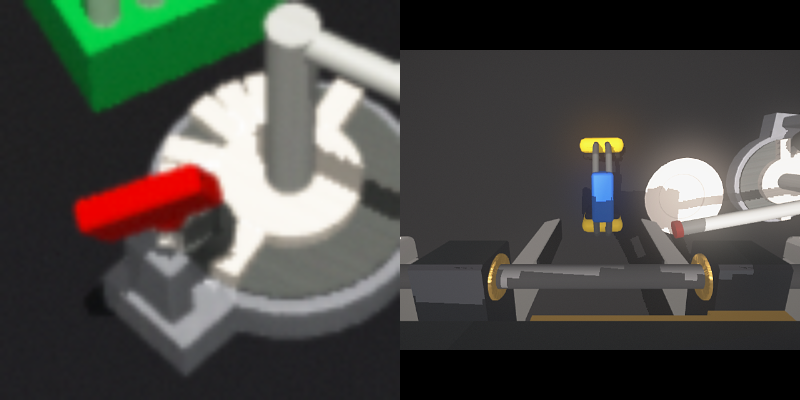

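Handle appears exactly as at the start (pin home, twist 0). Pad in the wrist view is straight and centred; descend on it.

Emit:
play_rows(
  commands=[
    {"dx":0.007,"dy":0.001,"dz":0.005,"ax":0,"ay":-0.2,"az":0},
    {"dx":0.006,"dy":0.001,"dz":0.025,"ax":0,"ay":-0.2,"az":0},
    {"dx":0,"dy":0,"dz":0.025,"ax":0,"ay":0,"az":0},
    {"dx":0,"dy":0,"dz":0.02,"ax":0,"ay":0,"az":0},
    {"dx":0,"dy":0,"dz":0,"ax":0,"ay":0,"az":0},
  ],
)

```text
time_s: 21.38
ee_pos: [0.5696, 0.2856, 0.1555]
eef_rot: [-3.142, -0.006, 0.023]
force: [-0.5, -0.0, -0.6]
grip_width: 0.0658
```

```bash
sed -i 's/^CR=.*DY=.02;/CR=np.array([.563,.2905,.137]); DY=.03;/' h.py; python3 - <<'E'
from h import *
go(CR,down(DY))
im=viewer.camera("scene");b=blobs(im,*RED,(260,230,310,265))[0];print("handle scene now",b[0],b[1],"was 286.30 250.45 399")
E
```

```text
t 21.38 pos [0.5696 0.2856 0.1555] tool shift mm [-6.6 -5.1 18.5] turn deg [-0.   -0.35 -0.38] after-turn shift [-6.4 -5.1 18.5] | F [-0.5 -0.  -0.6] grip 65.8 q [ 0.41  0.54  1.32 -0.    1.27  1.96]
handle scene now [286.31122236 250.4297038 ] 399.5 was 286.30 250.45 399
```

Handle is pixel-identical to the home/locked position. Correct and descend.

Emit:
play_rows(
  commands=[
    {"dx":-0.006,"dy":-0.005,"dz":0.009,"ax":0,"ay":-0.3,"az":-0.3},
    {"dx":0,"dy":0,"dz":0.01,"ax":0,"ay":0,"az":0},
    {"dx":0,"dy":0,"dz":0,"ax":0,"ay":0,"az":0},
    {"dx":0,"dy":0,"dz":0,"ax":0,"ay":0,"az":0},
    {"dx":0,"dy":0,"dz":0,"ax":0,"ay":0,"az":0},
  ],
)

```text
time_s: 21.85
ee_pos: [0.5658, 0.2908, 0.1412]
eef_rot: [-3.139, -0.007, 0.028]
force: [0.6, -0.3, -0.0]
grip_width: 0.0662
```

```bash
python3 - <<'E'
from h import *
go(CR,down(DY))
E
```

```text
t 21.85 pos [0.5658 0.2908 0.1412] tool shift mm [-2.9  0.2  4.2] turn deg [-0.17 -0.41 -0.14] after-turn shift [-2.9  0.2  4.2] | F [ 0.6 -0.3 -0. ] grip 66.2 q [ 0.42  0.55  1.34 -0.    1.24  1.96]
```

Emit:
play_rows(
  commands=[
    {"dx":-0.003,"dy":0,"dz":0.005,"ax":0,"ay":-0.3,"az":0},
    {"dx":0,"dy":0,"dz":0,"ax":0,"ay":0,"az":0},
    {"dx":0,"dy":0,"dz":0,"ax":0,"ay":0,"az":0},
    {"dx":0,"dy":0,"dz":0,"ax":0,"ay":0,"az":0},
    {"dx":0,"dy":0,"dz":0,"ax":0,"ay":0,"az":0},
  ],
  claw=0,
  squeeze=20,
)

```text
time_s: 22.27
ee_pos: [0.5631, 0.2911, 0.1376]
eef_rot: [-3.138, -0.004, 0.028]
force: [-1.3, -0.2, -0.7]
grip_width: 0.036
```

Emit:
play_rows(
  commands=[
    {"dx":0,"dy":0,"dz":0,"ax":0,"ay":0,"az":0},
    {"dx":0,"dy":0,"dz":0,"ax":0,"ay":0,"az":0},
    {"dx":0,"dy":0,"dz":0,"ax":0,"ay":0,"az":0},
    {"dx":0,"dy":0,"dz":0,"ax":0,"ay":0,"az":0},
    {"dx":0,"dy":0,"dz":0,"ax":0,"ay":0,"az":0},
  ],
)

```text
time_s: 22.68
ee_pos: [0.5632, 0.2911, 0.1377]
eef_rot: [-3.138, -0.004, 0.028]
force: [0.7, 0.1, 0.6]
grip_width: 0.0255
```

```bash
python3 - <<'E'
from h import *
go(CR+[0,0,.065],down(DY))
E
```

```text
t 22.68 pos [0.5632 0.2911 0.1377] tool shift mm [  0.1   0.3 -64.3] turn deg [-0.23 -0.24 -0.13] after-turn shift [ -0.2   0.6 -64.3] | F [0.7 0.1 0.6] grip 25.5 q [0.42 0.55 1.35 0.   1.24 1.96]
```

Emit:
play_rows(
  commands=[
    {"dx":0,"dy":0,"dz":-0.012,"ax":0,"ay":0,"az":0},
    {"dx":0,"dy":0,"dz":-0.02,"ax":0,"ay":0,"az":0},
    {"dx":0,"dy":0,"dz":-0.02,"ax":0,"ay":0,"az":0},
    {"dx":0,"dy":0,"dz":-0.012,"ax":0,"ay":0,"az":0},
    {"dx":0,"dy":0,"dz":0,"ax":0,"ay":0,"az":0},
  ],
)

```text
time_s: 23.1
ee_pos: [0.5622, 0.2905, 0.2059]
eef_rot: [-3.139, -0.002, 0.028]
force: [-0.1, 1.3, -1.1]
grip_width: 0.026
```

```bash
python3 - <<'E'
from h import *
p=S+RD*.31;p[2]=.203
go(p,down(RA-np.pi/2))
E
```

```text
t 23.1 pos [0.5622 0.2905 0.2059] tool shift mm [-54.1  -3.6   2.8] turn deg [ -0.16  -0.11 -11.82] after-turn shift [-52.2 -14.6   2.9] | F [-0.1  1.3 -1.1] grip 26.0 q [0.42 0.49 1.27 0.   1.37 1.96]
```

Emit:
play_rows(
  commands=[
    {"dx":-0.011,"dy":0,"dz":0,"ax":0,"ay":0,"az":-2.5},
    {"dx":-0.014,"dy":-0.001,"dz":0,"ax":0,"ay":0,"az":-3},
    {"dx":-0.014,"dy":-0.002,"dz":0,"ax":0,"ay":0,"az":-3},
    {"dx":-0.013,"dy":-0.003,"dz":0,"ax":0,"ay":0,"az":-3},
    {"dx":0,"dy":0,"dz":0,"ax":0,"ay":0,"az":0},
  ],
)

```text
time_s: 23.52
ee_pos: [0.5078, 0.2905, 0.2057]
eef_rot: [-3.139, -0.002, 0.236]
force: [0.4, 0.1, -2.1]
grip_width: 0.0257
```

```bash
python3 - <<'E'
from h import *
p=S+RD*.31;p[2]=.203
go(p,down(RA-np.pi/2))
o=ctrl.get_obs();im=viewer.camera("wrist");s=viewer.camera("scene");t=viewer.camera("top")
cv2.imwrite("pics/c5.png",np.hstack([cv2.resize(im,(400,300)),cv2.resize(s[160:400,250:570],(400,300))])[:,:,::-1])
for b in blobs(im,*BLUE)[:2]: print(b[0],b[1],b[2])
E
```

```text
t 23.52 pos [0.5078 0.2905 0.2057] tool shift mm [ 0.7 -1.9  2.7] turn deg [-0.14 -0.13  0.13] after-turn shift [ 0.7 -2.   2.7] | F [ 0.4  0.1 -2.1] grip 25.7 q [0.46 0.38 1.43 0.   1.33 1.79]
[320.14491353 290.12539851] 5175.5 ((320.0, 288.5), (105.0, 54.0), 90.0)
```

View pics/c5.png

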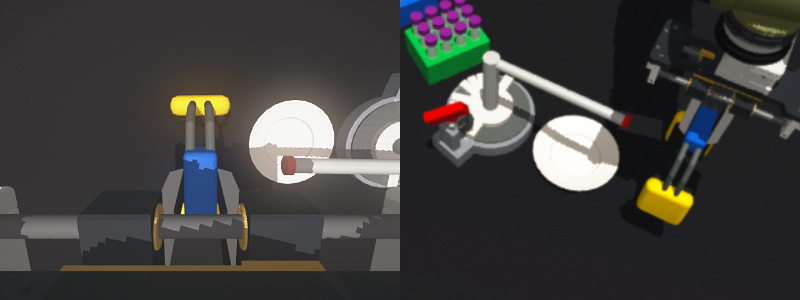

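Defenders hang straight in the gripper; rail cap lies in line with the gap. Slide inward along the rail.

Emit:
play_rows(
  commands=[
    {"dx":0,"dy":0.012,"dz":0,"ax":0,"ay":0,"az":0},
    {"dx":0,"dy":0.02,"dz":0,"ax":0,"ay":0,"az":0},
    {"dx":0,"dy":0.022,"dz":0,"ax":0,"ay":0,"az":0},
    {"dx":0,"dy":0.022,"dz":0,"ax":0,"ay":0,"az":0},
    {"dx":0,"dy":0.022,"dz":0,"ax":0,"ay":0,"az":0},
  ],
)

```text
time_s: 24.08
ee_pos: [0.5349, 0.1911, 0.204]
eef_rot: [-3.139, -0.002, 0.229]
force: [0.1, -0.1, -1.2]
grip_width: 0.0262
```

Emit:
play_rows(
  commands=[
    {"dx":0,"dy":0.022,"dz":0,"ax":0,"ay":0,"az":0},
    {"dx":0,"dy":0.022,"dz":0,"ax":0,"ay":0,"az":0},
    {"dx":0,"dy":0.015,"dz":0,"ax":0,"ay":0,"az":0},
    {"dx":0,"dy":0,"dz":0,"ax":0,"ay":0,"az":0},
    {"dx":0,"dy":0,"dz":0,"ax":0,"ay":0,"az":0},
  ],
)

```text
time_s: 24.5
ee_pos: [0.5518, 0.1217, 0.2028]
eef_rot: [-3.141, -0.001, 0.217]
force: [-0.8, 1.2, -2.3]
grip_width: 0.0259
```

```bash
python3 - <<'E'
from h import *
p=S+RD*.152;p[2]=.1787
go(p,down(RA-np.pi/2))
E
```

```text
t 24.5 pos [0.5518 0.1217 0.2028] tool shift mm [ -3.3 -18.3  24.1] turn deg [-0.05 -0.05 -1.01] after-turn shift [ -2.9 -18.3  24.1] | F [-0.8  1.2 -2.3] grip 25.9 q [0.15 0.34 1.49 0.   1.31 1.51]
```

Emit:
play_rows(
  commands=[
    {"dx":-0.0015,"dy":-0.008,"dz":0,"ax":0,"ay":0,"az":-0.5},
    {"dx":-0.0015,"dy":-0.008,"dz":0.003,"ax":0,"ay":0,"az":-0.5},
    {"dx":0,"dy":0,"dz":0.006,"ax":0,"ay":0,"az":0},
    {"dx":0,"dy":0,"dz":0.006,"ax":0,"ay":0,"az":0},
    {"dx":0,"dy":0,"dz":0,"ax":0,"ay":0,"az":0},
  ],
)

```text
time_s: 24.92
ee_pos: [0.5444, 0.1403, 0.1858]
eef_rot: [-3.14, -0.001, 0.237]
force: [0.2, -1.1, -2.3]
grip_width: 0.0257
```

```bash
python3 - <<'E'
from h import *
p=S+RD*.152;p[2]=.1787
go(p,down(RA-np.pi/2))
E
```

```text
t 24.92 pos [0.5444 0.1403 0.1858] tool shift mm [-0.   1.5  7.1] turn deg [-0.07 -0.03  0.16] after-turn shift [0.  1.5 7.1] | F [ 0.2 -1.1 -2.3] grip 25.7 q [0.19 0.35 1.52 0.   1.27 1.52]
```

Lower gently until it rests.

Emit:
play_rows(
  commands=[
    {"dx":0,"dy":0.001,"dz":0.002,"ax":0,"ay":0,"az":0},
    {"dx":0,"dy":0,"dz":0.002,"ax":0,"ay":0,"az":0},
    {"dx":0,"dy":0,"dz":0.002,"ax":0,"ay":0,"az":0},
    {"dx":0,"dy":0,"dz":0.002,"ax":0,"ay":0,"az":0},
    {"dx":0,"dy":0,"dz":0.0,"ax":0,"ay":0,"az":0},
  ],
)

```text
time_s: 25.33
ee_pos: [0.5456, 0.1404, 0.179]
eef_rot: [-3.14, -0.005, 0.238]
force: [0.3, 0.3, -1.8]
grip_width: 0.0261
```

```bash
python3 - <<'E'
from h import *
p=S+RD*.152;p[2]=.1787
go(p,down(RA-np.pi/2))
E
```

```text
t 25.33 pos [0.5456 0.1404 0.179 ] tool shift mm [-1.2  1.3  0.3] turn deg [-0.07 -0.27  0.25] after-turn shift [-1.2  1.3  0.3] | F [ 0.3  0.3 -1.8] grip 26.1 q [0.19 0.36 1.53 0.   1.25 1.52]
```

Emit:
play_rows(
  commands=[
    {"dx":-0.001,"dy":0.001,"dz":0.002,"ax":0,"ay":0,"az":0},
    {"dx":0,"dy":0,"dz":0.001,"ax":0,"ay":0,"az":0},
    {"dx":0,"dy":0,"dz":0.001,"ax":0,"ay":0,"az":0},
    {"dx":0,"dy":0,"dz":0.001,"ax":0,"ay":0,"az":0},
    {"dx":0,"dy":0,"dz":0.001,"ax":0,"ay":0,"az":0},
  ],
)

```text
time_s: 25.75
ee_pos: [0.5476, 0.1404, 0.1785]
eef_rot: [-3.138, -0.017, 0.238]
force: [-1.3, 0.9, 8.8]
grip_width: 0.026
```

```bash
python3 - <<'E'
from h import *
p=S+RD*.152;p[2]=.1787
go(p,down(RA-np.pi/2))
im=viewer.camera("scene"); w=viewer.camera("wrist")
cv2.imwrite("pics/c6.png",np.hstack([cv2.resize(w,(400,300)),cv2.resize(im[160:340,280:520],(400,300))])[:,:,::-1])
E
```

```text
t 25.75 pos [0.5476 0.1404 0.1785] tool shift mm [-3.1  0.9 -0.2] turn deg [-0.18 -0.98  0.22] after-turn shift [-3.1  0.9 -0.2] | F [-1.3  0.9  8.8] grip 26.0 q [0.18 0.35 1.53 0.   1.24 1.52]
```

View pics/c6.png

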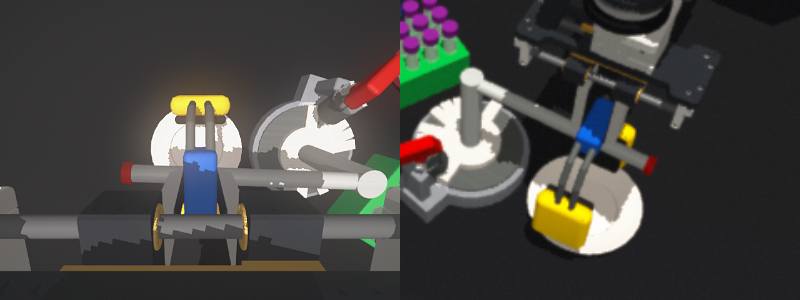

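Rail contact felt (8.8 N), cups on either side. Ease slightly, centre by -3 mm, and release.

Emit:
play_rows(
  commands=[
    {"dx":0,"dy":0,"dz":-0.003,"ax":0,"ay":-0.5,"az":0},
    {"dx":-0.003,"dy":0,"dz":0,"ax":0,"ay":-0.5,"az":0},
    {"dx":0,"dy":0,"dz":0,"ax":0,"ay":0,"az":0},
    {"dx":0,"dy":0,"dz":0.001,"ax":0,"ay":0,"az":0},
    {"dx":0,"dy":0,"dz":0,"ax":0,"ay":0,"az":0},
  ],
)

```text
time_s: 26.27
ee_pos: [0.544, 0.1391, 0.1799]
eef_rot: [-3.139, 0.003, 0.237]
force: [0.6, -0.5, -2.3]
grip_width: 0.0259
```

```bash
python3 - <<'E'
from h import *
p=S+RD*.152;p[2]=.1787
go(p,down(RA-np.pi/2))
E
```

```text
t 26.27 pos [0.544  0.1391 0.1799] tool shift mm [0.7 0.4 1.2] turn deg [-0.17  0.18  0.18] after-turn shift [0.7 0.4 1.2] | F [ 0.6 -0.5 -2.3] grip 25.9 q [0.18 0.36 1.53 0.   1.26 1.52]
```

Emit:
play_rows(
  commands=[
    {"dx":0,"dy":0,"dz":0.002,"ax":0,"ay":0,"az":0},
    {"dx":0,"dy":0,"dz":0.0005,"ax":0,"ay":0,"az":0},
    {"dx":0,"dy":0,"dz":0,"ax":0,"ay":0,"az":0},
    {"dx":0,"dy":0,"dz":0,"ax":0,"ay":0,"az":0},
    {"dx":0,"dy":0,"dz":0,"ax":0,"ay":0,"az":0},
  ],
)

```text
time_s: 26.68
ee_pos: [0.5448, 0.1392, 0.1786]
eef_rot: [-3.139, -0.0, 0.237]
force: [-0.1, 0.5, 1.5]
grip_width: 0.0257
```

Emit:
play_rows(
  commands=[
    {"dx":0,"dy":0,"dz":0,"ax":0,"ay":0,"az":0},
    {"dx":0,"dy":0,"dz":0,"ax":0,"ay":0,"az":0},
    {"dx":0,"dy":0,"dz":0,"ax":0,"ay":0,"az":0},
    {"dx":0,"dy":0,"dz":0,"ax":0,"ay":0,"az":0},
    {"dx":0,"dy":0,"dz":0,"ax":0,"ay":0,"az":0},
  ],
  claw=0.5,
)

```text
time_s: 27.1
ee_pos: [0.5448, 0.1392, 0.1781]
eef_rot: [-3.139, 0.0, 0.237]
force: [-0.1, -0.1, -0.3]
grip_width: 0.0467
```

Emit:
play_rows(
  commands=[
    {"dx":0,"dy":0,"dz":-0.005,"ax":0,"ay":0,"az":0},
    {"dx":0,"dy":0,"dz":-0.012,"ax":0,"ay":0,"az":0},
    {"dx":0,"dy":0,"dz":-0.02,"ax":0,"ay":0,"az":0},
    {"dx":0,"dy":0,"dz":-0.03,"ax":0,"ay":0,"az":0},
    {"dx":0,"dy":0,"dz":-0.03,"ax":0,"ay":0,"az":0},
  ],
)

```text
time_s: 27.52
ee_pos: [0.5427, 0.1384, 0.2732]
eef_rot: [-3.138, 0.012, 0.237]
force: [-0.2, 0.3, 0.0]
grip_width: 0.0473
```

```bash
python3 - <<'E'
from h import *
o=ctrl.get_obs();print(o["time_s"],o["ee_pos"],o["force"],o["grip_width"])
s=viewer.camera("scene"); w=viewer.camera("wrist"); t=viewer.camera("top")
b=blobs(s,*RED,(260,230,310,265))[0];print("handle",b[0],b[1])
M=model("wrist",o);b=blobs(w,*BLUE)[0];print("pad",b[0],b[1],onz(b[0],M,.191))
cv2.imwrite("pics/c7.png",np.hstack([cv2.resize(w,(400,300)),cv2.resize(s[170:320,290:490],(400,300))])[:,:,::-1])
E
```

```text
27.5167 [0.54273628 0.13844905 0.27321561] [-0.19188941  0.29726842  0.04033074] 0.047287878443443856
handle [286.31122236 250.4297038 ] 399.5
pad [590.42592593 336.86419753] 54.0 [ 0.52494237 -0.0805158   0.191     ]
```

View pics/c7.png

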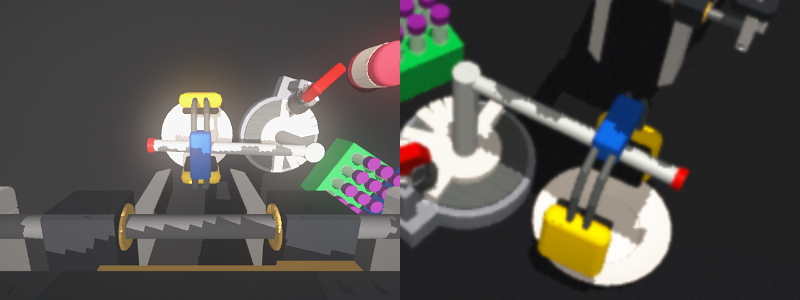

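Defenders hang level on the rail, a cup each side. Back the arm off, let it settle, compare numerically.

Emit:
play_rows(
  commands=[
    {"dx":-0.02,"dy":0,"dz":-0.02,"ax":0,"ay":0,"az":0},
    {"dx":-0.03,"dy":0,"dz":-0.01,"ax":0,"ay":0,"az":0},
    {"dx":-0.03,"dy":0,"dz":-0.01,"ax":0,"ay":0,"az":0},
    {"dx":-0.03,"dy":0,"dz":0,"ax":0,"ay":0,"az":0},
    {"dx":-0.03,"dy":0,"dz":0,"ax":0,"ay":0,"az":0},
  ],
)

```text
time_s: 28.08
ee_pos: [0.4045, 0.1048, 0.3102]
eef_rot: [-3.138, 0.018, 0.237]
force: [0.4, 0.3, -0.2]
grip_width: 0.0473
```

Emit:
play_rows(
  commands=[
    {"dx":-0.03,"dy":0,"dz":0,"ax":0,"ay":0,"az":0},
    {"dx":0,"dy":0,"dz":0,"ax":0,"ay":0,"az":0},
    {"dx":0,"dy":0,"dz":0,"ax":0,"ay":0,"az":0},
    {"dx":0,"dy":0,"dz":0,"ax":0,"ay":0,"az":0},
    {"dx":0,"dy":0,"dz":0,"ax":0,"ay":0,"az":0},
  ],
)

```text
time_s: 28.5
ee_pos: [0.3699, 0.0967, 0.3086]
eef_rot: [-3.138, 0.019, 0.237]
force: [0.7, -0.7, -0.0]
grip_width: 0.047
```

Emit:
play_rows(
  commands=[
    {"dx":0,"dy":0,"dz":0,"ax":0,"ay":0,"az":0},
    {"dx":0,"dy":0,"dz":0,"ax":0,"ay":0,"az":0},
    {"dx":0,"dy":0,"dz":0,"ax":0,"ay":0,"az":0},
    {"dx":0,"dy":0,"dz":0,"ax":0,"ay":0,"az":0},
    {"dx":0,"dy":0,"dz":0,"ax":0,"ay":0,"az":0},
  ],
)

```text
time_s: 28.92
ee_pos: [0.3717, 0.097, 0.3068]
eef_rot: [-3.137, 0.024, 0.237]
force: [0.3, 0.5, 0.6]
grip_width: 0.0473
```

```bash
python3 - <<'E'
from h import *
np.set_printoptions(precision=4,suppress=True)
o=ctrl.get_obs();print(o["time_s"],o["ee_pos"],o["force"])
s=viewer.camera("scene"); t=viewer.camera("top"); Mt,Ms=model("top"),model("scene")
b=blobs(s,*RED,(260,230,310,265))[0];print("handle",b[0],b[1])
p=blobs(t,*BLUE,(200,220,300,300));q=blobs(s,*BLUE,(350,180,480,300))
if p and q: print("pad",p[0][0],q[0][0],tri([ray(p[0][0],Mt),ray(q[0][0],Ms)]))
for b in blobs(t,*YEL,(200,200,320,330)): print("cup",b[0],b[1],onz(b[0],Mt,.11))
t0=cv2.imread("pics/top0.png")[:,:,::-1].copy()
G=((50,100,60),(80,255,255));P=((140,100,60),(160,255,255))
for n,c,r in [("green",G,(360,220,440,320)),("blue",BLUE,(430,230,500,320)),("orange",((8,150,80),(16,255,255)),(360,140,420,200))]:
    a,b=blobs(t0,*c,r),blobs(t,*c,r); print(n,a[0][:2] if a else 0,b[0][:2] if b else 0)
d=cv2.absdiff(t,t0).max(2); print("tray left edge px", [np.where(x[268,215:250].min(1)>120)[0][:1]+215 for x in (t0,t)], [np.where(x[290:310,262].min(1)>120)[0][-1:]+290 for x in (t0,t)])
cv2.imwrite("pics/c8.png",np.hstack([cv2.resize(t[150:330,150:390],(400,300)),cv2.resize(s[170:320,290:490],(400,300))])[:,:,::-1])
E
```

```text
28.9167 [0.3717 0.097  0.3068] [0.2767 0.4856 0.602 ]
handle [286.2755 250.4171] 398.0
pad [252.5944 265.5907] [398.7146 232.4055] (array([0.5435, 0.1379, 0.1846]), [np.float64(2.4332422241334982e-05), np.float64(2.4332422241210095e-05)])
cup [251.206  234.0487] 250.0 [0.6099 0.1509 0.11  ]
cup [267.4541 293.2547] 229.0 [0.489  0.1187 0.11  ]
green (array([394.5402, 269.4152]), 1822.0) (array([394.495 , 269.3897]), 1822.0)
blue (array([456.5655, 277.6281]), 954.0) (array([456.5492, 277.6618]), 956.0)
orange (array([390.2574, 169.6534]), 175.5) (array([390.2818, 169.6886]), 174.5)
tray left edge px [array([229]), array([222])] [array([300]), array([], dtype=int64)]
```

View pics/c8.png

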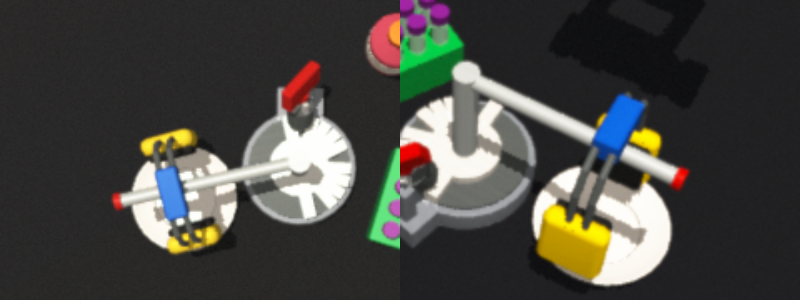

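Defenders hang level (pad at z≈0.18, symmetric cups), handle at its home pixel, racks and bottle within 0.05 px, and the tray's edges at 229..292 px in top view as before.

```bash
python3 -c "
from station import workorder; print(workorder.hand_in())"
```

```text
the job is handed in; nothing more can be done
None
```

The job is done and handed in at about 29 s of robot time (limit 72 s).

**What I did**
- I pulled the handle about 20 mm and twisted it to its stop. It stayed out when released.
- I swung the rail to -1.30 rad, over the tray, then twisted the handle back and let the pin in.
- I lifted the ear defenders by the pad, slid them along the rail from its end, and set them down about 150 mm out.

**What the last checks showed**
- **Handle and pin:** in the scene camera the handle sits within 0.05 px of where it started, so the pin is fully home and locked. Its position was read from the images and from how far the tool travelled. I did not push on the rail to test the lock.
- **Rail:** the end cap gave about -1.308 rad and the gripper gave -1.297. Both are inside the notch's play.
- **Ear defenders:** the pad hangs level at a height of about 0.18 m with a cup on each side. By the given sizes, that puts the cups about 23 mm above the tray. The gripper touches nothing.
- **Racks and bottle:** they have moved less than 0.1 px.
- **Tray:** my automatic edge check failed because the rail and a cup cross its sample lines. Reading the edges from the picture gives 229 to 292 px against about 229 to 291 px at the start, so it appears not to have moved.
- **Forces:** the largest reading was about 16 N, well under the limits.

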